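# Sort two loose fasteners into the parts wheel

### The arm

A 7-joint arm with a two-finger parallel gripper is mounted at the origin on the work surface. World frame = base frame: x ahead of the robot, y to its left, z up, the work surface at z = 0. Lengths are in m, angles in rad, forces in N, time in s.
With the tool pointing down it reaches from about 0.4 to 0.85 m from the base axis. Payload 6.9 kg.
Tool frame: the origin (TCP) lies midway between the tips of the shut fingers; the grasp point (between the pads) lies 19 mm behind it (bot.tcp_to_grasp is the y of the grasp point in the tool frame, in m); y points along the fingers, z is the direction in which the jaws open and shut, and the axes are right-handed (so a half turn about y gives the same grasp; the last joint's range is limited). The gripper opens to 85 mm and grips with 20 to 120 N. Pads are 22 mm wide; open, the fingers measure 114 mm over their backs; the gripper's body (76 mm by 85 mm) begins 54 mm behind the grasp point. The pads swing forward as they close: fully open they stand 13 mm farther back than shut.
Start: joints at [-1.214, 0.507, -0.238, 1.5, 0.126, 1.149, -0.155], TCP at [0.155, 0.605, 0.193] pointing down, gripper open.
Joint ranges: [-3.08, 3.08], [-0.24, 2.05], [-1.43, 1.35], [0, 2.5], [-1.52, 4.66], [0.17, 1.96], [-2.89, 2.89]. Speed limits (rad/s): [2.39, 2.39, 3.14, 3.14, 3.14, 3.14, 3.14].

### API

Orientations are given as a 3x3 rotation matrix whose columns are the frame's x, y, z axes.
In Python, from rig import bot gives the robot as it stands.
- The arm moves only by the tool step_arm, never from a script. Its argument "commands" is a list of rows, each a list of 7 numbers: the closure, from 0 (fully open) to 1 (shut), then the shift along the world's x, y, z scaled (see below), then the turn, a rotation vector about the world's x, y, z scaled (see below). A call has exactly 5 rows; each row is the pose to reach, as a shift and turn from the pose commanded when the call began; what a row does not reach only later rows make up. The controller multiplies each number of a shift by 300 mm and each number of a turn by 30 degrees. A row lasts 1/10 s, in which the tool goes at most 50 mm and 8.59 degrees, less where a joint would pass 70% of its speed; a pose out of reach is approached as far as the arm can. A call with a number of a shift or a turn outside -1 to 1 is refused whole. A call with a gripper value outside its range is refused whole. The fingers move at their own pace and stop on an object; "squeeze" is the grip in N (left out, the last holds). Time passes only in rows, so rows that repeat a pose let the fingers close, or fill a call up. It gives the time, the measured TCP pose, the force and the opening at its end, in the units of the state.
- bot.sense(): the state, without advancing time (a new reading comes with each control period).
- bot.read_camera(name): name is "scene" or "top" or "wrist"; returns a dict with "frame" (420x560x3 uint8, red, green, blue), "vfov" (degrees; the focal length in pixels is half the picture's height over the tangent of half this angle, whatever the lens; pixels are square), "cx", "cy" (the principal point, pixels), "position" and "orientation" of the camera in the world. Camera axes: x right, y down, z forward; pixel columns grow to the right and rows downward; lengths in m; the calibration is good to about 2 mm. A picture is of the moment at which its call begins. There is no depth.
- bot.finish_job(): hands the job in, once; it reports no verdict.
Trained networks look in the newest picture that a camera, given by its name, has taken for a name from the list of things; names that differ only in an ending like _2 or _b are one class to them, and where a whole thing is asked for, a point or a joint stands for the part that bears it (a point fixed in the world has none). Each returns a list of dicts, best first, with "confidence" (0 to 1); they miss things now and then, are a little off and sometimes report something else, mostly with a low value. They report only what shows in the picture. A call takes as long as a camera call.
- bot.find_in(target, camera): "point" ([x, y, z] in m, in world coordinates, good to about 4 mm: the middle of the surface that is visible of it).
- bot.mark_of(target, camera): "point" ([x, y, z] in m, in world coordinates, good to about 4 mm: a listed point, or the origin of a listed thing).
The state is a dict: "clock": time; "joints": joint angles; "dq": joint speeds; "joint_efforts": joint torques, N m; "eef_pos": TCP position; "tcp_rot": TCP orientation; "contact_force": force on the tool from outside, world axes, zero at the start; "moment": the same for the moment, N m; "grip_width": opening from 0.0 (shut) to 1.0 (fully open).
Only numpy, scipy, OpenCV 4.12 (cv2) and the standard library are available. Lean on these libraries where they do the work, as an engineer would, in place of code of your own. Each camera call takes 0.05 s, during which the arm holds its last target.

### The job

Put the loose eye bolt and the loose hex bolt away in the parts wheel, each in the bin that has the same kind of fastener standing on the rim in front of it. The bins can only be filled through the one opening in the fixed cover, so turn the wheel by its upright posts to bring each bin to the opening; leave both bolts lying in their bins, with the jar, can and wrench where they are, and do not knock the lamp.

Things in the scene. Friction and masses are not known exactly. Their poses are not given: they have to be found in the camera images.
- carousel: Fixed stand of the parts wheel; place and turn vary. Origin: on the wheel's vertical axis, at table height. Its own -x axis is the front. Above the bins lies a fixed sheet-metal cover disc, radius 120 mm, 4 mm thick, top 80 mm above the table (nut in its middle: to 90 mm), with one 60-degree sector cut out, centred on the front. Lamp mast, 22 mm thick, 200 mm behind the axis.
- opening (a point): Middle of the opening in the cover, 78 mm in front of the axis, 80 mm above the table (the cover's top). The opening runs from about 34 to 118 mm from the axis and is about 78 mm wide here.
- wheel (a joint): Turn of the grey wheel, rad, growing counter-clockwise from above; goes all the way round both ways, stays where left (friction 0.1 N m). At 0 the wing-screw bin is at the opening; counter-clockwise from it, every 1.2566 rad: T-bar, eye-bolt, hex-bolt, round-knob bin. So the eye-bolt bin is at the opening at -2.513 or 3.770, the hex-bolt bin at 2.513 or -3.770 (plus or minus whole turns).
- bin_eye (a point): Middle of the floor of the eye-bolt bin, 78 mm from the axis, 22 mm above the table; turns with the wheel. Five equal 72-degree bins lie between a hub of radius 34 mm and a wall of radius 113 (inside) to 118 mm; wall and divider tops 74 mm above the table. Its sample on the rim: a bolt with a ring head, ring standing up.
- bin_hex (a point): Middle of the floor of the hex-bolt bin, 78 mm from the axis, 22 mm above the table; turns with the wheel. Its sample: a bolt with a six-sided head. The samples are fixed steel fasteners standing on the wheel's rim in front of the middle of each bin, 140 mm from the axis, tops at most 71 mm above the table. The rim disc has radius 160 mm, top 22 mm above the table.
- lamp: Strip lamp, fixed to the stand: an aluminium bar 260 mm long (along the stand's y), 42 mm wide, 210 to 240 mm above the table, 36 to 78 mm in front of the axis, on a 16 mm tube from the mast behind. It leaves no room for an upright gripper over the opening: come in from the front, tool tilted. Origin as the carousel's.
- lamp_edge (a point): Middle of the lamp bar's lower front edge, 78 mm in front of the axis, 210 mm above the table.
- eye_bolt: Loose steel eye bolt lying flat on the table on the robot's left or right: shank 12 mm thick and 30 mm long up to the ring; ring 34 mm outside, 10 mm hole, 12 mm thick, 64 mm over all. Origin: on the axis in the middle of the shank (6 mm above the table); +x along the shank towards the ring, whose centre is 31 mm away; the shank's end is 15 mm the other way; z is square to the ring. About 80 g.
- hex_bolt: Loose steel hex bolt with a nut on its end, lying on the table on the robot's left or right: 58 mm long, shank 16 mm thick, head and nut 24 mm across flats and 10 mm thick, one at either end, 38 mm of bare shank between them. Origin: on the axis at mid-length (12 mm above the table); x along the shank, head at +x. About 120 g.
- jar: Bystander: closed glass jar, 66 mm across, 100 mm high, standing upright. Origin: centre of its underside.
- can: Bystander: plain metal can, 66 mm across, 110 mm high, standing upright. Origin: centre of its underside.
- wrench: Bystander: wrench, 160 mm long, lying flat between the robot and the parts wheel. Origin: under its middle, x along it.
- post_circle (a point): Point on the wheel's axis, level with the tops of the five upright steel posts by which the wheel is turned (fixed). Each post is 14 mm thick, stands on the rim 150 mm from the axis, from 22 to 115 mm above the table, midway between two bins: one stands 36 degrees counter-clockwise of the wing-screw bin's middle, the others every 72 degrees on. They turn with the wheel.
- eye_bolt_mid (a point): Point halfway along the eye bolt's overall length, on its axis, 16.5 mm from the body's origin towards the ring.

How it is judged:
By the outcome, as a careful person would: the job done as asked, in the order asked, and still so for the second after the job is handed in, with the robot touching nothing.
It also fails if it takes over 72 s, if anything falls off the work surface, if the arm or the gripper's body presses on something with over 40 N, if the wrist force passes 120 N, or if a joint passes its speed limit or range.

## Working session

There is one attempt and no reset: what is moved stays moved. The work goes in short steps, Python scripts to look and compute and a tool call to move; the robot and the scene stay as the last step left them, time stands still between calls to the robot, and variables do not carry over. Pictures are saved under pics/ and viewed, and the job is handed in when it is done.

Besides the shell and the picture viewer there is one more tool, called after "Request:" as name([rows], argument=value, ...), one row to a line, values as JSON. step_arm: Moves the arm, as the interface text tells. Shifts and turns lie within -1 to 1; 1 stands for 300 mm of shift or 30 degrees of turn. Its arguments: {"type":"object","properties":{"commands":{"type":"array"},"squeeze":{"type":"number"}},"required":["commands"]}

```bash
ls; mkdir -p pics; python3 - <<'E'
from rig import bot
import cv2
s=bot.sense(); print(s)
for c in ["scene","top","wrist"]:
    r=bot.read_camera(c); cv2.imwrite(f"pics/{c}0.png",r["frame"][:,:,::-1]); print(c,r["vfov"],r["cx"],r["cy"],r["position"],r["orientation"])
for t in ["carousel","opening","bin_eye","bin_hex","lamp_edge","eye_bolt","hex_bolt","jar","can","wrench","post_circle","eye_bolt_mid"]:
    for c in ["scene","top"]:
        print(t,c,[(x["point"],x["confidence"]) for x in bot.mark_of(t,c)][:2])
E
```

```text
pics
{'clock': 0.0, 'joints': array([-1.21448965,  0.50835264, -0.23752304,  1.50112242,  0.12570292,
        1.14890775, -0.15477185]), 'dq': array([-0.00048772,  0.00205907, -0.0008132 , -0.00057006, -0.00015812,
       -0.00206143,  0.00044206]), 'joint_efforts': array([ 9.05411980e-04, -6.20596933e+01, -2.18630478e+00, -2.49661481e+01,
        1.27612171e-02,  1.18507686e-02, -5.07418065e-06]), 'eef_pos': array([0.15505368, 0.60487306, 0.19202408]), 'tcp_rot': array([[ 9.68723441e-01, -4.12061343e-04,  2.48142550e-01],
       [-2.48142890e-01, -1.75253896e-03,  9.68721856e-01],
       [ 3.57066572e-05, -9.99998379e-01, -1.79997566e-03]]), 'contact_force': array([ 0.13648114,  0.72928484, -0.37606912]), 'moment': array([ 0.03150917, -0.04630291,  0.00394511]), 'grip_width': 1.0004751772706832}
scene 42.238855877997345 275.2360140857088 208.11877071926963 [1.19684776 0.60298376 1.30109491] [[-0.67728507  0.58985952 -0.43971659]
 [ 0.73571232  0.54015149 -0.40861197]
 [-0.00351009 -0.6002517  -0.79980346]]
top 51.27600112703581 277.8051856431522 207.77959494756627 [0.39914088 0.0102
[... 1026 characters left out ...]
8, 0.0014], 0.49)]
hex_bolt scene [([0.4006, -0.286, 0.0128], 0.47)]
hex_bolt top [([0.4017, -0.2794, 0.0118], 0.78), ([0.4126, 0.0138, 0.0031], 0.21)]
jar scene [([0.5736, -0.3796, -0.0026], 0.93), ([0.6899, -0.0133, 0.0233], 0.22)]
jar top [([0.5712, -0.3743, 0.0005], 0.81)]
can scene [([0.5838, 0.3762, -0.0001], 0.83), ([0.401, -0.2849, 0.015], 0.75)]
can top [([0.5864, 0.3778, 0.0001], 0.71)]
wrench scene [([0.417, 0.011, 0.001], 0.7)]
wrench top [([0.4144, 0.0142, 0.0032], 0.95)]
post_circle scene [([0.6269, -0.055, 0.1151], 0.94)]
post_circle top [([0.6256, -0.0601, 0.1118], 0.92)]
eye_bolt_mid scene [([0.4054, 0.2289, 0.0039], 0.44)]
eye_bolt_mid top [([0.4092, 0.2258, 0.0092], 0.69)]
```

View pics/scene0.png

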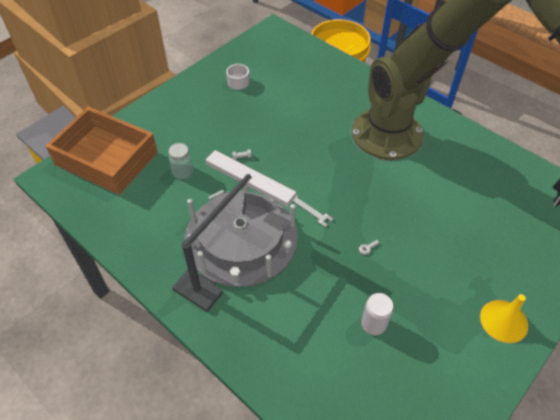

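View pics/top0.png

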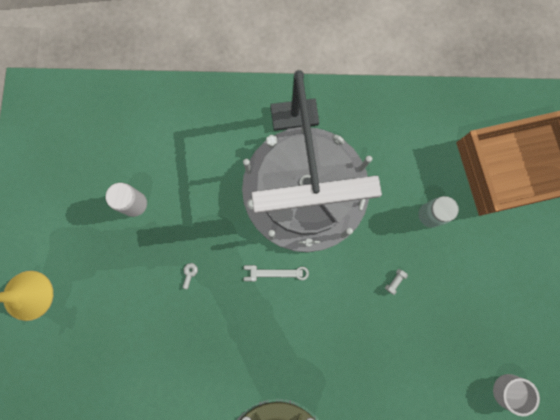

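View pics/wrist0.png

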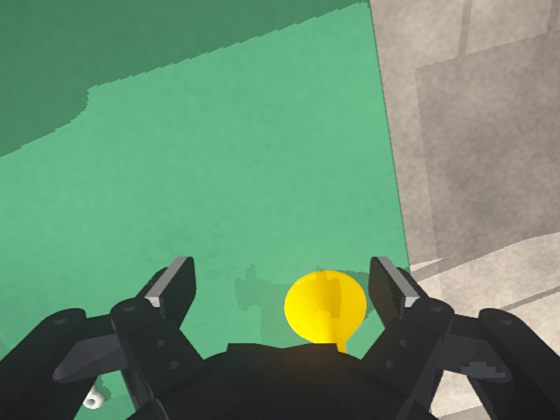

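The top view shows the wheel at about (306,188), with the opening facing the robot. The eye bolt is on the left at (188,276), the hex bolt on the right at (397,282) and the wrench at (278,273). Next I'll fit the wheel angle and the bolt axes.

```bash
cat > h.py <<'E'
from rig import bot
import numpy as np, cv2
from scipy.spatial.transform import Rotation as R
AX=np.array([0.6290,-0.0580]); YAW=0.123
def front(d,lat,z=0):
    # point d in front of the axis, lat to stand +y
    f=-np.array([np.cos(YAW),np.sin(YAW)]); l=np.array([-np.sin(YAW),np.cos(YAW)])
    return np.array([*(AX+d*f+lat*l),z])
def polar(r,a,z):  # a: rad ccw from the front direction
    t=YAW+np.pi+a; return np.array([AX[0]+r*np.cos(t),AX[1]+r*np.sin(t),z])
def proj(c,P):
    f=210/np.tan(np.radians(c["vfov"])/2); p=(np.atleast_2d(P)-np.array(c["position"]))@np.array(c["orientation"])
    return np.c_[c["cx"]+f*p[:,0]/p[:,2], c["cy"]+f*p[:,1]/p[:,2]]
def unproj(c,uv,z):
    f=210/np.tan(np.radians(c["vfov"])/2); d=np.array(c["orientation"])@np.array([(uv[0]-c["cx"])/f,(uv[1]-c["cy"])/f,1]); o=np.array(c["position"])
    return o+d*(z-o[2])/d[2]
def tool(zyaw,tilt,tdir=None):
    # jaw axis horizontal at heading zyaw; tilt: fingers swing toward heading zyaw-90deg
    z=np.array([np.cos(zyaw),np.sin(zyaw),0]); h=np.array([np.sin(zyaw),-np.cos(zyaw),0])
    y=np.sin(tilt)*h+np.array([0,0,-np.cos(tilt)]); x=np.cross(y,z)
    return np.c_[x,y,z]
def go(p=None,Rm=None,frm=None):
    s=bot.sense(); p0=s["eef_pos"]; R0=s["tcp_rot"]
    sh=(np.array(p)-p0)/0.3 if p is not None else np.zeros(3)
    rv=R.from_matrix(Rm@R0.T).as_rotvec() if Rm is not None else np.zeros(3)
    print("t",round(s["clock"],2),"tcp",p0.round(4),"F",s["contact_force"].round(1),"w",round(s["grip_width"],3),"\n shift",sh.round(3),"turn",(np.degrees(rv)/30).round(3))
def snap(cam,name,crop=None,k=1,marks=()):
    c=bot.read_camera(cam); im=c["frame"][:,:,::-1].copy()
    x0=y0=0
    if crop: x0,y0,x1,y1=crop; im=im[y0:y1,x0:x1]
    im=cv2.resize(im,None,fx=k,fy=k,interpolation=cv2.INTER_CUBIC)
    for P,col in marks:
        for u in proj(c,P): cv2.circle(im,tuple(int(v) for v in ((u-[x0,y0]+.5)*k)),4,col,1)
    cv2.imwrite("pics/"+name,im); return c
E
python3 - <<'E'
from h import *
w=-0.1
posts=[polar(.15,w+np.radians(36+72*k),.115) for k in range(5)]
sam=[polar(.14,w+np.radians(72*k),.06) for k in range(5)]
cov=[polar(.12,a,.08) for a in np.arange(0,6.28,.3)]
m=[(np.array(posts),(0,0,255)),(np.array(sam),(255,0,0)),(np.array(cov),(0,255,255)),(front(0.078,0,.08)[None],(0,255,0)),(front(.078,0.13,.21)[None],(255,0,255))]
snap("top","top1.png",(220,60,400,270),2.8 and 2.8,m)
snap("scene","scene1.png",(160,160,420,330),3,m)
E
```

```text
(no output)
```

View pics/top1.png

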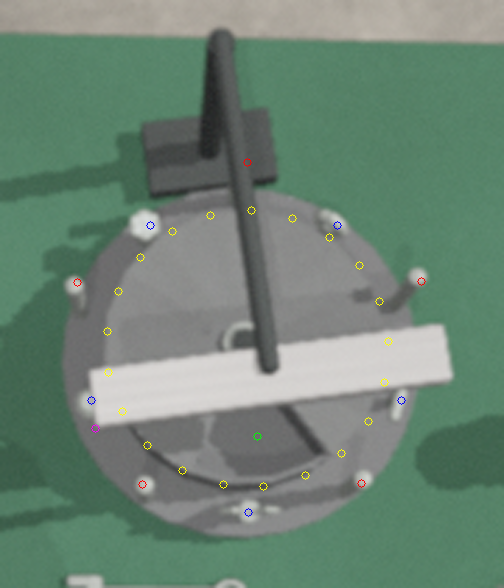

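View pics/scene1.png

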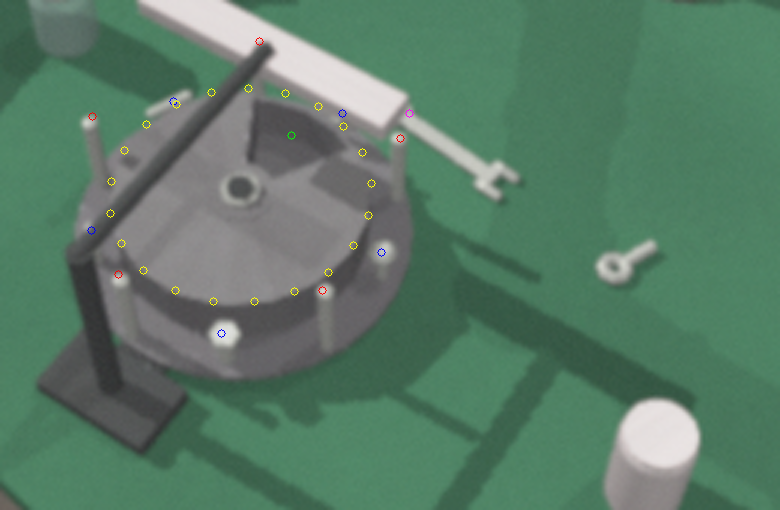

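The overlay fits with the wheel angle at about -0.1 rad. The wing screw is at the front, the hex sample at back-left (scene 221,333) and the eye sample at back-right. Next, the bolts' axes.

```bash
python3 - <<'E'
from h import *
a=snap("top","b1.png",(165,250,215,300),8)
b=snap("top","b2.png",(370,255,420,305),8)
c=snap("scene","b3.png",(350,230,390,260),10)
x=[cv2.imread(f"pics/b{i}.png") for i in (1,2)]
cv2.imwrite("pics/b.png",np.hstack(x))
im=a["frame"].astype(int); 
for n,(x0,y0,x1,y1),z in (("eye",(170,255,212,295),.006),("hex",(380,262,415,302),.012)):
    for cam in ("top","scene"):
        q=bot.read_camera(cam); f=q["frame"].astype(int); 
        if cam=="scene": x0,y0,x1,y1=(350,232,390,260) if n=="eye" else (225,145,258,165)
        s=f[y0:y1,x0:x1]; m=(s[...,0]>110)&(s[...,0]>s[...,1]-25)
        v,u=np.nonzero(m); P=np.array([unproj(q,(uu+x0,vv+y0),z)[:2] for uu,vv in zip(u,v)])
        mu=P.mean(0); w,V=np.linalg.eigh(np.cov(P.T)); d=V[:,1]; t=(P-mu)@d
        print(n,cam,len(P),"mean",mu.round(4),"mid",(mu+d*(t.min()+t.max())/2).round(4),"dir deg",np.degrees(np.arctan2(d[1],d[0])).round(1),"len",np.ptp(t).round(4))
E
```

```text
eye top 224 mean [0.4114 0.2275] mid [0.4067 0.2287] dir deg 165.4 len 0.0641
eye scene 150 mean [0.4109 0.2259] mid [0.4052 0.2273] dir deg 166.1 len 0.0661
hex top 214 mean [ 0.4029 -0.2821] mid [ 0.4032 -0.2823] dir deg 143.8 len 0.0625
hex scene 221 mean [ 0.4229 -0.2839] mid [ 0.4188 -0.2829] dir deg 165.5 len 0.0974
```

View pics/b.png

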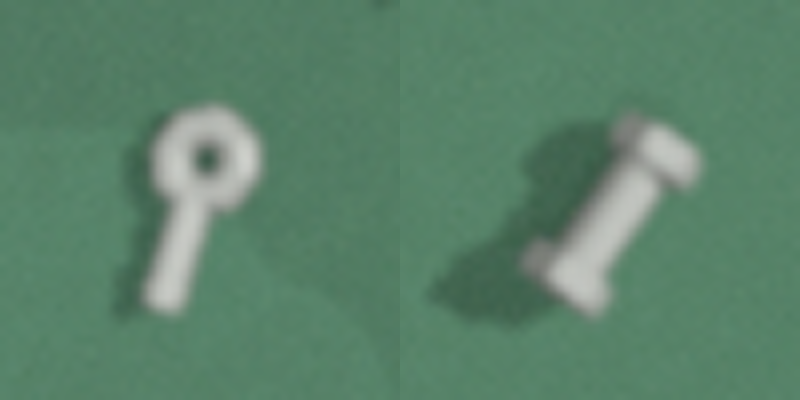

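```bash
python3 - <<'E'
from h import *
T=tool(YAW+np.pi/2,np.radians(30))
p=polar(.15,-0.1+np.radians(36),0); print("post",p)
f=front(1,0)[:2]-AX
A=np.array([*(p[:2]+f*.09),.16]); print("A",A)
go(A,T)
E
```

```text
post [ 0.50970723 -0.14893533  0.        ]
A [ 0.42038717 -0.15997744  0.16      ]
t 1.8 tcp [0.1551 0.6054 0.1929] F [-0.1  0.4 -0.1] w 0.998 
 shift [ 0.884 -2.551 -0.11 ] turn [-0.064 -1.004  0.697]
```

Request:
step_arm([
  [0.5,0.25,-0.75,0.15,0,0,0.35],
  [0.5,0.25,-0.75,0.15,0,0,0.35],
  [0.5,0.25,-0.75,0.15,0,0,0.35],
  [0.5,0.25,-0.75,0.15,0,0,0.35],
  [0.5,0.25,-0.75,0.15,0,0,0.35],
], squeeze=40)

```text
clock: 2.3
eef_pos: [0.2309, 0.3779, 0.2384]
tcp_rot: [[0.998, 0.001, 0.069], [-0.069, -0.0, 0.998], [0.001, -1.0, -0.0]]
contact_force: [0.9, 0.6, 1.2]
grip_width: 0.501
```

Request:
step_arm([
  [0.5,0.28,-0.75,0,-0.03,-0.5,0.35],
  [0.5,0.28,-0.75,0,-0.03,-0.5,0.35],
  [0.5,0.28,-0.75,0,-0.03,-0.5,0.35],
  [0.5,0.28,-0.75,0,-0.03,-0.5,0.35],
  [0.5,0.28,-0.75,0,-0.03,-0.5,0.35],
])

```text
clock: 2.8
eef_pos: [0.3141, 0.153, 0.2382]
tcp_rot: [[0.959, 0.26, -0.113], [0.115, 0.009, 0.993], [0.259, -0.966, -0.021]]
contact_force: [1.5, 0.6, -0.4]
grip_width: 0.502
```

```bash
python3 - <<'E'
from h import *
T=tool(YAW+np.pi/2,np.radians(30))
p=polar(.15,-0.1+np.radians(36),0)
f=front(1,0)[:2]-AX
A=np.array([*(p[:2]+f*.09),.16])
go(A,T); print(bot.sense()["joints"].round(2))
E
```

```text
t 2.8 tcp [0.3141 0.153  0.2382] F [ 1.5  0.6 -0.4] w 0.502 
 shift [ 0.354 -1.043 -0.261] turn [ 0.099 -0.491  0.023]
[-0.69 -0.12 -0.02  2.23  0.22  0.84  0.85]
```

Request:
step_arm([
  [0.5,0.35,-0.7,0,0.1,-0.5,0.02],
  [0.5,0.35,-0.7,0,0.1,-0.5,0.02],
  [0.5,0.35,-0.7,0,0.1,-0.5,0.02],
  [0.5,0.35,-0.7,0,0.1,-0.5,0.02],
  [0.5,0.35,-0.7,0,0.1,-0.5,0.02],
])

```text
clock: 3.3
eef_pos: [0.4015, -0.0213, 0.237]
tcp_rot: [[0.858, 0.501, -0.115], [0.099, 0.058, 0.993], [0.504, -0.863, -0.0]]
contact_force: [0.5, 0.8, -0.1]
grip_width: 0.497
```

Request:
step_arm([
  [0.5,0.0,-0.34,-0.26,0,0,0],
  [0.5,0.0,-0.34,-0.26,0,0,0],
  [0.5,0.0,-0.34,-0.26,0,0,0],
  [0.5,0.0,-0.34,-0.26,0,0,0],
  [0.5,0.0,-0.34,-0.26,0,0,0],
])

```text
clock: 3.8
eef_pos: [0.4026, -0.1088, 0.1775]
tcp_rot: [[0.847, 0.518, -0.121], [0.113, 0.047, 0.993], [0.52, -0.854, -0.019]]
contact_force: [-28.7, -35.0, -15.7]
grip_width: 0.501
```

```bash
python3 - <<'E'
from h import *
T=tool(YAW+np.pi/2,np.radians(30))
p=polar(.15,-0.1+np.radians(36),0)
f=front(1,0)[:2]-AX
B=np.array([*(p[:2]-f*.010),.07]); print(B)
go(B,T); print(bot.sense()["joints"].round(2))
c=snap("top","t2.png",(200,100,420,330),2.6,[(p[None]+[0,0,.115],(0,0,255))])
E
```

```text
[ 0.51963168 -0.14770843  0.07      ]
t 3.8 tcp [ 0.4026 -0.1088  0.1775] F [-28.7 -35.  -15.7] w 0.501 
 shift [ 0.39  -0.13  -0.358] turn [0.03  0.049 0.003]
[-1.09 -0.2   1.35  2.5  -0.01  0.18  2.01]
```

View pics/t2.png

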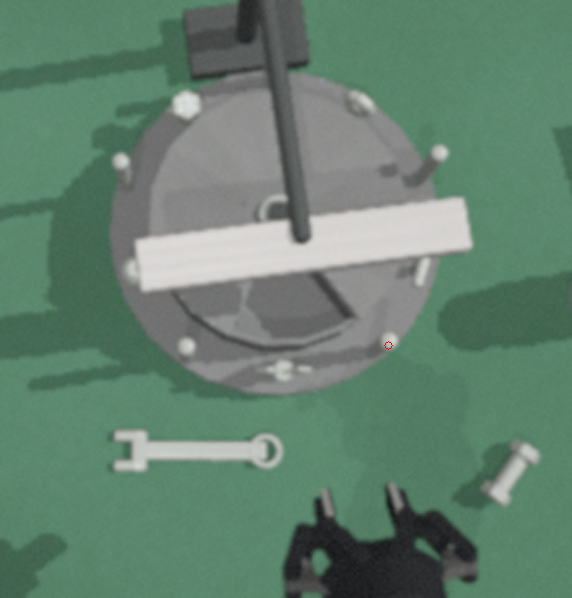

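Request:
step_arm([
  [0.5,0.1,0.0,0.15,-0.02,0.15,0],
  [0.5,0.15,0.0,0.2,-0.03,0.25,0],
  [0.5,0.2,0.0,0.2,-0.04,0.33,0],
  [0.5,0.2,0.0,0.2,-0.04,0.33,0],
  [0.5,0.2,0.0,0.2,-0.04,0.33,0],
])

```text
clock: 4.35
eef_pos: [0.4637, -0.1108, 0.2378]
tcp_rot: [[0.925, 0.363, -0.111], [0.111, 0.022, 0.994], [0.363, -0.931, -0.02]]
contact_force: [-0.6, -0.6, -0.3]
grip_width: 0.501
```

```bash
python3 - <<'E'
from h import *
T=tool(YAW+np.pi/2,np.radians(20))
p=polar(.15,-0.1+np.radians(36),0)
f=front(1,0)[:2]-AX
B=np.array([*(p[:2]-f*.010),.07])
go(B,T); print(bot.sense()["joints"].round(3))
E
```

```text
t 4.35 tcp [ 0.4637 -0.1108  0.2378] F [-0.6 -0.6 -0.3] w 0.501 
 shift [ 0.186 -0.123 -0.559] turn [0.032 0.048 0.021]
[-0.859  0.106  1.268  2.131 -0.422  0.68   2.367]
```

Request:
step_arm([
  [0.5,0.18,-0.12,-0.25,0.03,0.05,0.02],
  [0.5,0.18,-0.12,-0.25,0.03,0.05,0.02],
  [0.5,0.18,-0.12,-0.25,0.03,0.05,0.02],
  [0.5,0.18,-0.12,-0.25,0.03,0.05,0.02],
  [0.5,0.18,-0.12,-0.25,0.03,0.05,0.02],
])

```text
clock: 4.85
eef_pos: [0.5151, -0.1482, 0.1619]
tcp_rot: [[0.934, 0.337, -0.119], [0.111, 0.042, 0.993], [0.34, -0.941, 0.002]]
contact_force: [-0.7, -0.7, -0.0]
grip_width: 0.5
```

```bash
python3 - <<'E'
from h import *
T=tool(YAW+np.pi/2,np.radians(20))
p=polar(.15,-0.1+np.radians(36),0)
f=front(1,0)[:2]-AX
B=np.array([*(p[:2]-f*.006),.07])
go(B,T); print(bot.sense()["joints"].round(3))
m=[(p[None]+[0,0,.115],(0,0,255))]
c=snap("wrist","w3.png",None,1,m)
c=snap("scene","s3.png",(120,0,480,300),2,m)
E
```

```text
t 4.85 tcp [ 0.5151 -0.1482  0.1619] F [-0.7 -0.7 -0. ] w 0.5 
 shift [ 0.002 -0.    -0.306] turn [-0.002 -0.005  0.007]
[-0.324  0.363  0.916  2.107 -0.835  0.688  2.839]
```

View pics/w3.png

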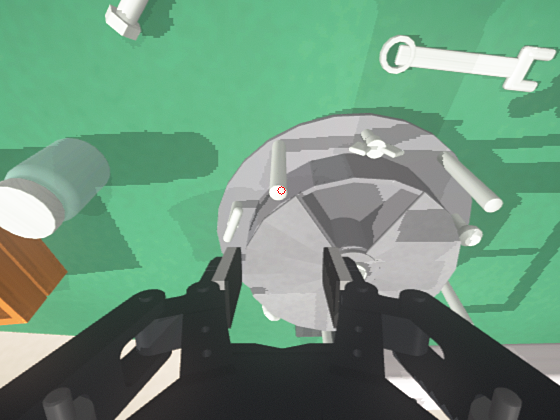

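View pics/s3.png

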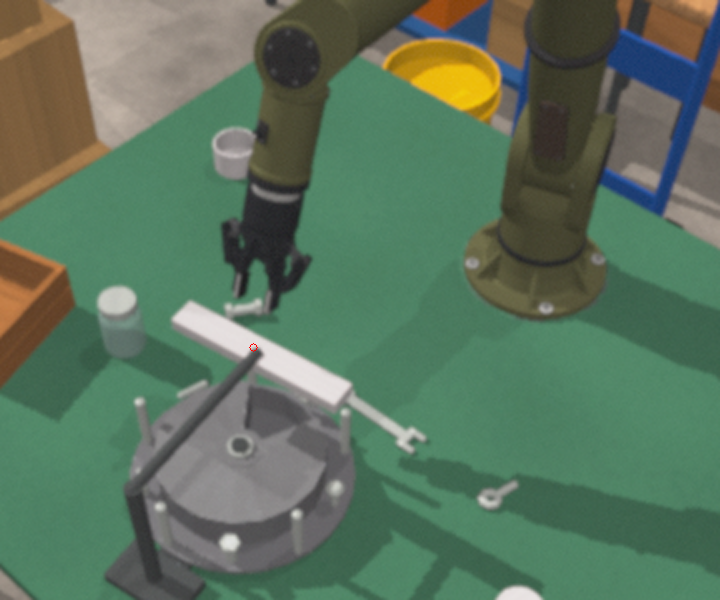

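```bash
python3 - <<'E'
from h import *
s=bot.sense()
p=polar(.15,-0.1+np.radians(36),.115)
c=bot.read_camera("scene"); im=c["frame"]
P=np.array([s["eef_pos"],s["eef_pos"]-.019*s["tcp_rot"][:,1],p,p-[0,0,.093]])
print(proj(c,P).round(1), (proj(c,P)-[120,0])*2)
c=bot.read_camera("wrist"); print(proj(c,P).round(1)); print(np.array(c["position"]))
E
```

```text
[[244.3 163.7]
 [245.4 158. ]
 [246.  173.4]
 [247.5 193.6]] [[248.63966383 327.43140223]
 [250.85883913 315.95751519]
 [252.09737225 346.78833042]
 [254.97468192 387.13699366]]
[[279.8 233.2]
 [279.6 244.4]
 [277.9 186.5]
 [278.7 139.7]]
[ 0.3898717  -0.16122355  0.31105352]
```

The wrist view shows the post top at (278,187), centred between the fingers. I'll descend around it.

Request:
step_arm([
  [0.5,0,0,-0.15,0,0,0],
  [0.5,0,0,-0.25,0,0,0],
  [0.5,0,0,-0.33,0,0,0],
  [0.5,0,0,-0.33,0,0,0],
  [0.5,0,0,-0.33,0,0,0],
])

```text
clock: 5.55
eef_pos: [0.5161, -0.1451, 0.0638]
tcp_rot: [[0.933, 0.339, -0.125], [0.117, 0.045, 0.992], [0.342, -0.94, 0.002]]
contact_force: [0.1, 0.5, 0.4]
grip_width: 0.497
```

```bash
python3 - <<'E'
from h import *
T=tool(YAW+np.pi/2,np.radians(20))
p=polar(.15,-0.1+np.radians(36),0)
go(p+[0,0,.065],T); print(bot.sense()["joints"].round(3))
c=snap("wrist","w4.png",None,1,[(p[None]+[0,0,.115],(0,0,255))])
for d in [30.3,20,10,0,-10,-20,-30,-38.7]:
    q=polar(.15,np.radians(d),.065); print(d,q.round(4),((q-bot.sense()["eef_pos"])/.3).round(3))
E
```

```text
t 5.55 tcp [ 0.5161 -0.1451  0.0638] F [0.1 0.5 0.4] w 0.497 
 shift [-0.021 -0.013  0.004] turn [-0.005 -0.001 -0.005]
[ 0.251  0.417  0.131  2.232 -0.876  0.282  2.88 ]
30.3 [ 0.5098 -0.149   0.065 ] [-0.023 -0.011  0.001]
20 [ 0.4954 -0.1262  0.065 ] [-0.071  0.065  0.001]
10 [ 0.4856 -0.102   0.065 ] [-0.103  0.146  0.001]
0 [ 0.4801 -0.0764  0.065 ] [-0.121  0.231  0.001]
-10 [ 0.4792 -0.0503  0.065 ] [-0.125  0.318  0.001]
-20 [ 0.4828 -0.0244  0.065 ] [-0.113  0.405  0.001]
-30 [0.4909 0.0005 0.065 ] [-0.086  0.488  0.001]
-38.7 [0.5013 0.0207 0.065 ] [-0.051  0.555  0.001]
```

View pics/w4.png

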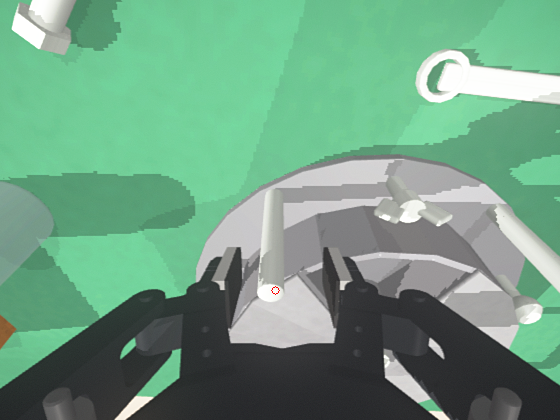

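Request:
step_arm([
  [0.7,0,0,0,0,0,0],
  [0.7,-0.026,0.037,0,0,0,0],
  [0.7,-0.048,0.076,0,0,0,0],
  [0.7,-0.065,0.115,0,0,0,0],
  [0.7,-0.08,0.157,0,0,0,0],
])

```text
clock: 6.1
eef_pos: [0.4922, -0.0974, 0.0642]
tcp_rot: [[0.932, 0.339, -0.125], [0.117, 0.044, 0.992], [0.342, -0.94, 0.001]]
contact_force: [-0.7, -0.7, -0.4]
grip_width: 0.298
```

```bash
python3 - <<'E'
from h import *
s=bot.sense()
go(s["eef_pos"],tool(YAW+np.pi/2,np.radians(20))); print(s["joints"].round(3),s["moment"].round(2))
E
```

```text
t 6.1 tcp [ 0.4922 -0.0974  0.0642] F [-0.7 -0.7 -0.4] w 0.298 
 shift [0. 0. 0.] turn [-0.002 -0.    -0.005]
[ 0.17   0.374  0.103  2.324 -0.96   0.205  2.878] [-0.26  0.41 -0.03]
```

Request:
step_arm([
  [0.7,-0.005,0.0,0.0,-0.02,0.17,0],
  [0.7,-0.015,0.02,0,-0.04,0.33,0],
  [0.7,-0.023,0.06,0,-0.04,0.33,0],
  [0.7,-0.028,0.1,0,-0.04,0.33,0],
  [0.7,-0.031,0.14,0,-0.04,0.33,0],
])

```text
clock: 6.6
eef_pos: [0.4837, -0.0546, 0.064]
tcp_rot: [[0.977, 0.173, -0.127], [0.124, 0.024, 0.992], [0.174, -0.985, 0.002]]
contact_force: [0.6, 0.3, -0.0]
grip_width: 0.304
```

```bash
python3 - <<'E'
from h import *
s=bot.sense()
go(s["eef_pos"],tool(YAW+np.pi/2,np.radians(10))); print(s["joints"].round(3),s["moment"].round(2))
for d in [-5,-10,-20,-30,-38.7]:
    q=polar(.15,np.radians(d),.065)+[.004,0,0]; print(d,((q-bot.sense()["eef_pos"])/.3).round(3))
c=snap("top","t5.png",(200,100,420,330),2.6)
E
```

```text
t 6.6 tcp [ 0.4837 -0.0546  0.064 ] F [ 0.6  0.3 -0. ] w 0.304 
 shift [0. 0. 0.] turn [-0.004  0.001 -0.008]
[-0.285  0.435  0.533  2.203 -0.636  0.469  2.445] [-0.23  0.07 -0.03]
-5 [-0.002 -0.029  0.003]
-10 [-0.002  0.015  0.003]
-20 [0.011 0.101 0.003]
-30 [0.037 0.184 0.003]
-38.7 [0.072 0.251 0.003]
```

View pics/t5.png

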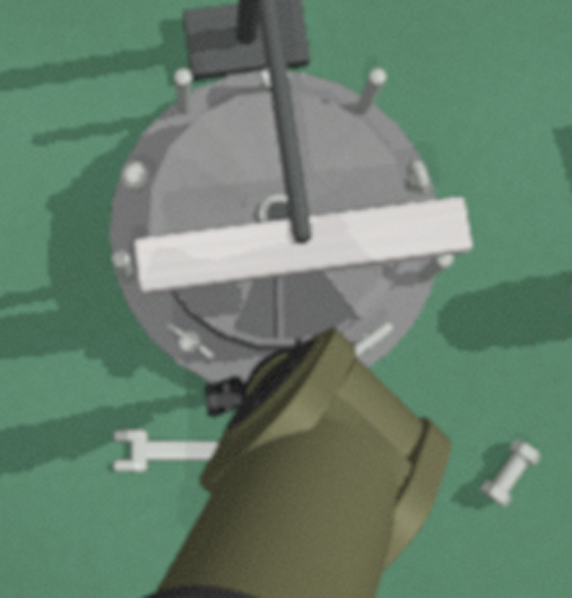

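Request:
step_arm([
  [0.7,0.003,0.05,0,0,0,0],
  [0.7,0.011,0.1,0,0,0,0],
  [0.7,0.023,0.143,0,0,0,0],
  [0.7,0.037,0.184,0,0,0,0],
  [0.7,0.055,0.223,0,0,0,0],
])

```text
clock: 7.15
eef_pos: [0.4994, 0.0114, 0.0639]
tcp_rot: [[0.977, 0.172, -0.125], [0.123, 0.024, 0.992], [0.174, -0.985, 0.003]]
contact_force: [-0.7, 0.7, -0.1]
grip_width: 0.301
```

```bash
python3 - <<'E'
from h import *
s=bot.sense()
go(s["eef_pos"],tool(YAW+np.pi/2,np.radians(10))); print(s["joints"].round(3),s["moment"].round(2))
for d in [-35,-38,-41,-43]:
    q=polar(.15,np.radians(d),.065)+[.004,0,0]; print(d,((q-bot.sense()["eef_pos"])/.3).round(3))
c=snap("top","t6.png",(200,100,420,330),2.6)
E
```

```text
t 7.15 tcp [0.4994 0.0114 0.0639] F [-0.7  0.7 -0.1] w 0.301 
 shift [0. 0. 0.] turn [-0.005 -0.001 -0.005]
[-0.463  0.456  0.572  2.177 -0.626  0.476  2.283] [-0.27  0.34 -0.02]
-35 [0.004 0.003 0.004]
-38 [0.017 0.026 0.004]
-41 [0.031 0.048 0.004]
-43 [0.041 0.062 0.004]
```

View pics/t6.png

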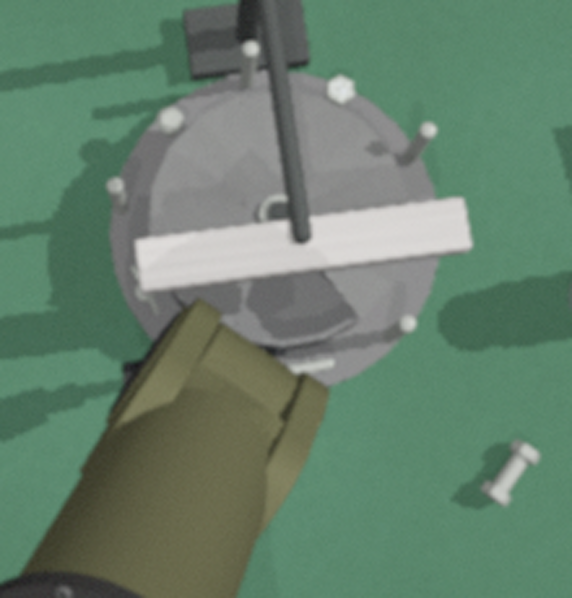

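Request:
step_arm([
  [0.7,0.017,0.026,0,0,0,0],
  [0.7,0.031,0.048,0,0,0,0],
  [0.6,0.031,0.046,0,0,0,0],
  [0.5,0.031,0.044,0.15,0,0,0],
  [0.5,0.031,0.044,0.3,0,0,0],
])

```text
clock: 7.7
eef_pos: [0.508, 0.0221, 0.1541]
tcp_rot: [[0.978, 0.169, -0.123], [0.121, 0.022, 0.992], [0.17, -0.985, 0.001]]
contact_force: [0.4, 1.1, 1.2]
grip_width: 0.502
```

Request:
step_arm([
  [0.5,-0.05,-0.15,0.1,0,0,0],
  [0.5,-0.05,-0.6,0.05,0,0,0],
  [0.5,-0.05,-0.6,0.05,0,0,0],
  [0.5,-0.05,-0.6,0.05,0,0,0],
  [0.5,-0.05,-0.6,0.05,0,0,0],
])

```text
clock: 8.2
eef_pos: [0.4929, -0.1645, 0.1695]
tcp_rot: [[0.978, 0.174, -0.114], [0.112, 0.018, 0.994], [0.175, -0.985, -0.002]]
contact_force: [-0.4, 0.3, -0.6]
grip_width: 0.497
```

```bash
cat >> h.py <<'E'
def wheel(c,lo,hi,ref=None):
    # bright post tops matched against a predicted pattern, modulo 72 deg -> best post phase (deg from front)
    g=cv2.GaussianBlur(cv2.cvtColor(c["frame"],cv2.COLOR_RGB2GRAY),(3,3),0).astype(float); best=[]
    for d in np.arange(lo,hi,.5):
        P=np.array([polar(.15,np.radians(d+72*k),.115) for k in range(5)]); u=proj(c,P).round().astype(int)
        v=sorted(g[np.clip(u[:,1],0,419),np.clip(u[:,0],0,559)])[-4:]; best.append((np.sum(v),d))
    m=max(best)[0]; return m,[b[1] for b in best if b[0]>m-25]
E
python3 - <<'E'
from h import *
s=bot.sense()
print(s["joints"].round(3))
c=snap("top","t7.png",(200,100,420,330),2.6); print(wheel(c,-60,12))
ps=polar(.15,np.radians(32),.115)
go(ps+[.004,0,.015],tool(YAW+np.pi/2,np.radians(10)))
E
```

```text
[-0.223  0.355  0.761  1.974 -0.478  0.811  2.489]
(np.float64(777.0), [np.float64(-39.0), np.float64(-38.5), np.float64(-38.0), np.float64(-37.5), np.float64(-37.0)])
t 8.25 tcp [ 0.4932 -0.1609  0.169 ] F [ 0.3  0.9 -0.1] w 0.502 
 shift [ 0.078  0.028 -0.13 ] turn [-0.002  0.001  0.011]
```

View pics/t7.png

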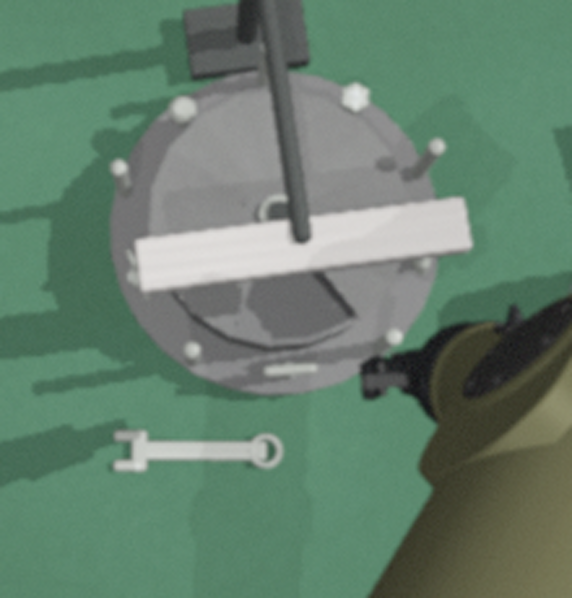

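```bash
python3 - <<'E'
from h import *
ps=polar(.15,np.radians(34),.065)
go(ps+[.004,0,0],tool(YAW+np.pi/2,np.radians(10)))
p0=polar(.15,np.radians(34),0)
for d in range(30,-45,-4): print(d,((polar(.15,np.radians(d),0)-p0)/.3).round(3)[:2])
E
```

```text
t 8.25 tcp [ 0.4932 -0.1609  0.169 ] F [ 0.3  0.9 -0.1] w 0.502 
 shift [ 0.089  0.015 -0.347] turn [-0.002  0.001  0.011]
30 [-0.022  0.027]
26 [-0.042  0.056]
22 [-0.06   0.086]
18 [-0.076  0.117]
14 [-0.09   0.149]
10 [-0.101  0.182]
6 [-0.11   0.215]
2 [-0.117  0.25 ]
-2 [-0.121  0.284]
-6 [-0.123  0.319]
-10 [-0.122  0.354]
-14 [-0.119  0.389]
-18 [-0.114  0.423]
-22 [-0.106  0.457]
-26 [-0.096  0.491]
-30 [-0.083  0.523]
-34 [-0.069  0.555]
-38 [-0.052  0.586]
-42 [-0.033  0.615]
```

Request:
step_arm([
  [0.5,0.089,0.015,-0.05,0,0,0.01],
  [0.5,0.089,0.015,-0.2,0,0,0.01],
  [0.5,0.089,0.015,-0.345,0,0,0.01],
  [0.5,0.089,0.015,-0.345,0,0,0.01],
  [0.7,0.089,0.015,-0.345,0,0,0.01],
])

```text
clock: 8.75
eef_pos: [0.5207, -0.1517, 0.0657]
tcp_rot: [[0.977, 0.171, -0.13], [0.127, 0.025, 0.992], [0.173, -0.985, 0.003]]
contact_force: [0.6, -0.8, 0.5]
grip_width: 0.348
```

```bash
python3 - <<'E'
from h import *
go(polar(.15,np.radians(34),.065)+[.004,0,0],tool(YAW+np.pi/2,np.radians(10)));print(bot.sense()["joints"].round(3))
c=snap("wrist","w8.png")
E
```

```text
t 8.75 tcp [ 0.5207 -0.1517  0.0657] F [ 0.6 -0.8  0.5] w 0.348 
 shift [-0.003 -0.016 -0.002] turn [-0.005 -0.003 -0.013]
[-0.106  0.518  0.589  2.055 -0.689  0.601  2.667]
```

View pics/w8.png

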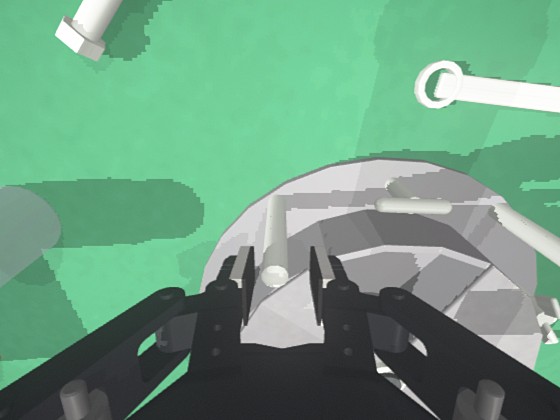

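Request:
step_arm([
  [0.7,-0.022,0.02,0,0,0,0],
  [0.7,-0.046,0.055,0,0,0,0],
  [0.7,-0.066,0.09,0,0,0,0],
  [0.7,-0.083,0.125,0,0,0,0],
  [0.7,-0.098,0.165,0,0,0,0],
])

```text
clock: 9.3
eef_pos: [0.4909, -0.1016, 0.0658]
tcp_rot: [[0.976, 0.173, -0.13], [0.127, 0.025, 0.992], [0.174, -0.985, 0.002]]
contact_force: [-1.9, -0.4, 0.9]
grip_width: 0.3
```

Request:
step_arm([
  [0.7,-0.011,0.041,0,0,0,0],
  [0.7,-0.019,0.085,0,0,0,0],
  [0.7,-0.024,0.13,0,0,0,0],
  [0.7,-0.025,0.173,0,0,0,0],
  [0.7,-0.023,0.215,0,0,0,0],
])

```text
clock: 9.8
eef_pos: [0.484, -0.0366, 0.0654]
tcp_rot: [[0.976, 0.172, -0.13], [0.128, 0.025, 0.991], [0.174, -0.985, 0.003]]
contact_force: [-0.7, -0.7, -0.3]
grip_width: 0.297
```

```bash
python3 - <<'E'
from h import *
go(polar(.15,np.radians(-14),.065)+[.004,0,0],tool(YAW+np.pi/2,np.radians(10)));print(bot.sense()["joints"].round(3))
for d in (-18,-22,-26,-30,-34,-36,-38,-40): print(d,((polar(.15,np.radians(d),.065)+[.004,0,0]-bot.sense()["eef_pos"])/.3).round(3))
c=bot.read_camera("top"); print(wheel(c,-60,12))
E
```

```text
t 9.8 tcp [ 0.484  -0.0366  0.0654] F [-0.7 -0.7 -0.3] w 0.297 
 shift [ 0.    -0.011 -0.001] turn [-0.005 -0.001 -0.015]
[-0.387  0.448  0.623  2.206 -0.698  0.493  2.476]
-18 [ 0.006  0.024 -0.001]
-22 [ 0.014  0.058 -0.001]
-26 [ 0.024  0.091 -0.001]
-30 [ 0.036  0.124 -0.001]
-34 [ 0.051  0.155 -0.001]
-36 [ 0.059  0.171 -0.001]
-38 [ 0.068  0.186 -0.001]
-40 [ 0.077  0.201 -0.001]
(np.float64(742.0), [np.float64(-13.0), np.float64(-12.5), np.float64(-12.0), np.float64(-11.5)])
```

Request:
step_arm([
  [0.7,0.012,0.05,0,0,0,0],
  [0.7,0.025,0.095,0,0,0,0],
  [0.7,0.041,0.135,0,0,0,0],
  [0.7,0.06,0.173,0,0,0,0],
  [0.7,0.07,0.19,0,0,0,0],
])

```text
clock: 10.35
eef_pos: [0.506, 0.0204, 0.0654]
tcp_rot: [[0.976, 0.172, -0.131], [0.129, 0.025, 0.991], [0.174, -0.985, 0.002]]
contact_force: [-0.8, -0.1, -0.7]
grip_width: 0.295
```

```bash
python3 - <<'E'
from h import *
go(polar(.15,np.radians(-38.5),.065)+[.004,0,0],tool(YAW+np.pi/2,np.radians(10)))
c=bot.read_camera("top"); print(wheel(c,-60,12))
E
```

```text
t 10.35 tcp [0.506  0.0204 0.0654] F [-0.8 -0.1 -0.7] w 0.295 
 shift [-0.003 -0.    -0.001] turn [-0.005  0.    -0.017]
(np.float64(719.0), [np.float64(-36.5), np.float64(-36.0), np.float64(-35.5), np.float64(-34.5)])
```

Request:
step_arm([
  [0.5,0,-0.005,0,0,0,0],
  [0.5,0,-0.005,0.15,0,0,0],
  [0.5,0,-0.005,0.3,0,0,0],
  [0.5,-0.05,0.05,0.3,0,0,0],
  [0.4,-0.1,0.15,0.3,0,0,-0.1],
])

```text
clock: 10.9
eef_pos: [0.4766, 0.0611, 0.1572]
tcp_rot: [[0.982, 0.177, -0.071], [0.07, 0.015, 0.997], [0.178, -0.984, 0.003]]
contact_force: [0.2, 1.4, -0.2]
grip_width: 0.596
```

```bash
python3 - <<'E'
from h import *
go([.391,.231,.06],tool(np.radians(75.5),0))
E
```

```text
t 10.9 tcp [0.4766 0.0611 0.1572] F [ 0.2  1.4 -0.2] w 0.596 
 shift [-0.285  0.566 -0.324] turn [ 0.026  0.342 -0.617]
```

Request:
step_arm([
  [0.3,-0.285,0.566,-0.1,0.026,0.342,-0.617],
  [0.3,-0.285,0.566,-0.1,0.026,0.342,-0.617],
  [0.3,-0.285,0.566,-0.1,0.026,0.342,-0.617],
  [0.3,-0.285,0.566,-0.15,0.026,0.342,-0.617],
  [0.3,-0.285,0.566,-0.25,0.026,0.342,-0.617],
])

```text
clock: 11.4
eef_pos: [0.3879, 0.2392, 0.0794]
tcp_rot: [[0.972, -0.005, 0.235], [-0.235, 0.003, 0.972], [-0.005, -1.0, 0.002]]
contact_force: [0.3, -0.2, 0.2]
grip_width: 0.699
```

```bash
python3 - <<'E'
from h import *
go([.391,.231,.004],tool(np.radians(75.5),0)); print(bot.sense()["joints"].round(2))
c=bot.read_camera("top"); print(wheel(c,-60,12)); 
c=snap("wrist","w9.png",None,1,[(np.array([[.391,.231,.006],[.4065,.2275,.006],[.421,.2232,.006]]),(0,0,255))])
E
```

```text
t 11.4 tcp [0.3879 0.2392 0.0794] F [ 0.3 -0.2  0.2] w 0.699 
 shift [ 0.01  -0.027 -0.251] turn [-0.006 -0.009 -0.029]
[-1.21  0.55  0.93  2.09 -0.63  0.8   1.44]
(np.float64(777.0), [np.float64(-37.5), np.float64(-37.0), np.float64(-36.5), np.float64(-36.0)])
```

View pics/w9.png

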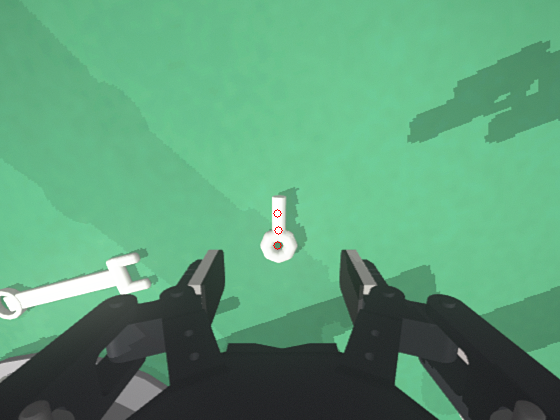

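The wrist view shows the eye bolt at (278,213)–(278,246), centred between the pads and square to them.

Request:
step_arm([
  [0.5,0.01,-0.027,-0.1,0,0,-0.03],
  [0.5,0.01,-0.027,-0.2,0,0,-0.03],
  [0.5,0.01,-0.027,-0.256,0,0,-0.03],
  [0.5,0.01,-0.027,-0.256,0,0,-0.03],
  [0.8,0.01,-0.027,-0.256,0,0,-0.03],
], squeeze=60)

```text
clock: 12.0
eef_pos: [0.3945, 0.2243, 0.0049]
tcp_rot: [[0.965, -0.003, 0.262], [-0.262, 0.002, 0.965], [-0.003, -1.0, 0.001]]
contact_force: [-0.8, 0.6, -0.2]
grip_width: 0.342
```

Request:
step_arm([
  [1,0,0,0,0,0,0],
  [1,0,0,0,0,0,0],
  [1,0,0,0,0,0,0],
  [1,0,0,0.1,0,0,0],
  [1,0,0,0.3,0,0,0],
])

```text
clock: 12.5
eef_pos: [0.3915, 0.2247, 0.0832]
tcp_rot: [[0.966, -0.008, 0.259], [-0.259, -0.002, 0.966], [-0.007, -1.0, -0.004]]
contact_force: [0.9, 2.2, -0.3]
grip_width: -0.001
```

```bash
python3 - <<'E'
from h import *
T=tool(YAW+np.pi/2,np.radians(40))
go([*front(.085,0)[:2],.12],T); print(bot.sense()["joints"].round(2))
c=snap("wrist","w10.png")
E
```

```text
t 12.5 tcp [0.3915 0.2247 0.0832] F [ 0.9  2.2 -0.3] w -0.001 
 shift [ 0.51  -0.977  0.123] turn [-0.087 -1.352  0.708]
[-1.2   0.55  0.94  2.09 -0.62  0.81  1.44]
```

View pics/w10.png

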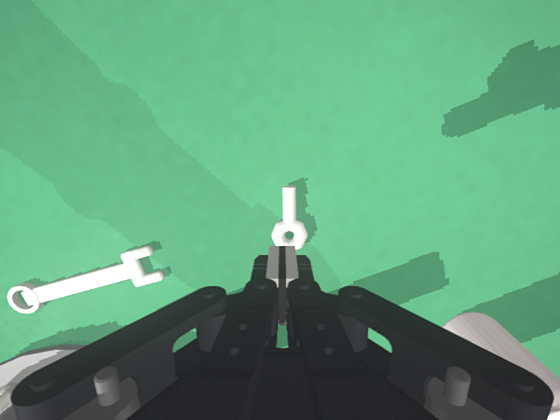

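The jaws closed empty (width -0.001), so the grasp missed. The bolt is still on the table at wrist (289,188–240). I'll re-measure it.

```bash
python3 - <<'E'
from h import *
c=bot.read_camera("wrist"); print("tcp",bot.sense()["eef_pos"])
print("hole",unproj(c,(289,235),.009).round(4),"end",unproj(c,(289,188),.009).round(4))
q=bot.read_camera("top"); f=q["frame"].astype(int); print(wheel(q,-60,12))
x0,y0,x1,y1=165,250,215,300
cv2.imwrite("pics/t11.png",cv2.resize(q["frame"][240:310,150:240,::-1],None,fx=6,fy=6))
print(bot.mark_of("eye_bolt","top")[:2],bot.mark_of("eye_bolt","wrist")[:2],bot.mark_of("eye_bolt_mid","wrist")[:2])
E
```

```text
tcp [0.39608817 0.22588642 0.08815963]
hole [0.4279 0.2245 0.009 ] end [0.3834 0.2362 0.009 ]
(np.float64(776.0), [np.float64(-37.5), np.float64(-37.0), np.float64(-36.5), np.float64(-36.0)])
[{'point': [0.3891, 0.2309, 0.0005], 'confidence': 0.59}] [{'point': [0.3892, 0.2369, 0.0084], 'confidence': 0.76}] [{'point': [0.4018, 0.2298, 0.0034], 'confidence': 0.85}]
```

View pics/t11.png

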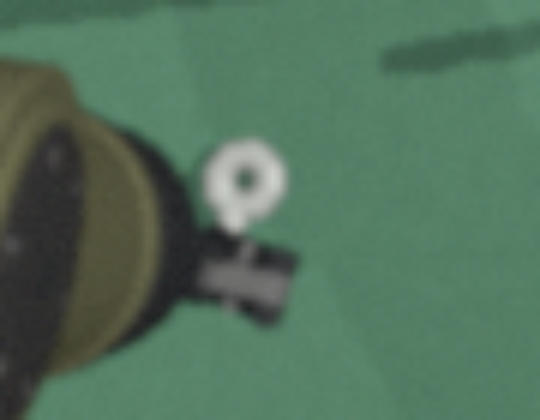

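```bash
python3 - <<'E'
from h import *
go([.392,.2325,.0005],tool(np.radians(75.5),0))
E
```

```text
t 12.8 tcp [0.3924 0.2256 0.0831] F [-0.4  0.4 -1.3] w 0.001 
 shift [-0.001  0.023 -0.275] turn [-0.003 -0.009  0.017]
```

Request:
step_arm([
  [0.5,0,0.023,-0.05,0,0,0.015],
  [0.5,0,0.023,-0.1,0,0,0.015],
  [0.5,0,0.023,-0.2,0,0,0.015],
  [0.5,0,0.023,-0.27,0,0,0.015],
  [0.5,0,0.023,-0.27,0,0,0.015],
], squeeze=40)

```text
clock: 13.3
eef_pos: [0.3909, 0.2311, -0.0001]
tcp_rot: [[0.968, -0.009, 0.252], [-0.252, -0.002, 0.968], [-0.008, -1.0, -0.004]]
contact_force: [-0.3, 0.1, -0.5]
grip_width: 0.5
```

```bash
python3 - <<'E'
from h import *
c=snap("wrist","w12.png")
go([.392,.2325,.0005],tool(np.radians(75.5),0))
E
```

```text
t 13.35 tcp [0.3918 0.2313 0.0012] F [ 0.  -0.1  0.2] w 0.502 
 shift [ 0.001  0.004 -0.002] turn [ 0.002 -0.014  0.005]
```

View pics/w12.png

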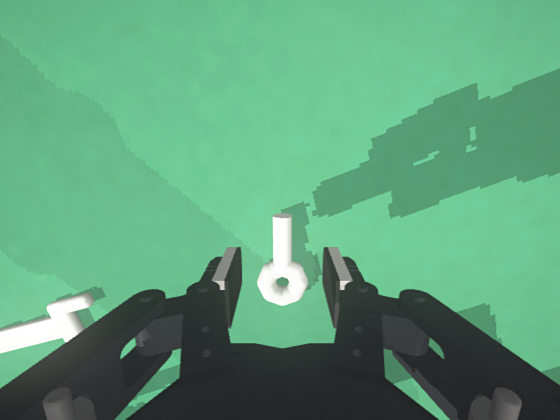

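```bash
python3 - <<'E'
from h import *
c=bot.read_camera("wrist"); s=bot.sense()
R0=s["tcp_rot"];p=s["eef_pos"]
print(p, R0.round(3).tolist())
print(((np.array(c["position"])-p)@R0).round(4))
print((R0.T@np.array(c["orientation"])).round(3))
for uv in [(282,215),(282,268),(282,282),(282,305)]: 
    q=unproj(c,uv,.009); print(uv,q.round(4),((q-p)@R0).round(4))
for y in (0,-.01,-.019,-.03):
  for x in (-.011,0,.011):
    print(y,x,proj(c,(p+R0@np.array([x,y,.0215]))[None]).round(0))
E
```

```text
[0.39279151 0.23154584 0.00223107] [[0.968, -0.005, 0.253], [-0.253, -0.0, 0.968], [-0.005, -1.0, -0.001]]
[-0.0701 -0.1811  0.0004]
[[-0.001  0.962  0.273]
 [ 0.001 -0.273  0.962]
 [ 1.     0.001 -0.001]]
(282, 215) [0.3765 0.2362 0.009 ] [-0.017  -0.0067  0.0004]
(282, 268) [0.4117 0.2271 0.009 ] [ 0.0194 -0.0069  0.0004]
(282, 282) [0.4216 0.2245 0.009 ] [ 0.0296 -0.0069  0.0004]
(282, 305) [0.4386 0.2201 0.009 ] [ 0.0472 -0.007   0.0004]
0 -0.011 [[314. 221.]]
0 0 [[314. 237.]]
0 0.011 [[313. 252.]]
-0.01 -0.011 [[316. 226.]]
-0.01 0 [[316. 242.]]
-0.01 0.011 [[315. 258.]]
-0.019 -0.011 [[318. 231.]]
-0.019 0 [[317. 248.]]
-0.019 0.011 [[317. 265.]]
-0.03 -0.011 [[320. 238.]]
-0.03 0 [[319. 256.]]
-0.03 0.011 [[319. 274.]]
```

```bash
python3 - <<'E'
from h import *
print(bot.tcp_to_grasp, [a for a in dir(bot) if a[0]!='_'])
s=bot.sense();p=s["eef_pos"];R0=s["tcp_rot"]
m=[(np.array([p+R0@np.array([0,0,z]) for z in (-.0215,.0215)]),(0,0,255)),(np.array([p+R0@np.array([0,-.04,z]) for z in (-.0215,.0215)]),(255,0,0))]
snap("scene","s13.png",(320,190,420,270),7,m)
E
```

```text
-0.0187 ['PlanningError', 'find_in', 'finish_job', 'mark_of', 'read_camera', 'sense', 'tcp_to_grasp']
```

View pics/s13.png

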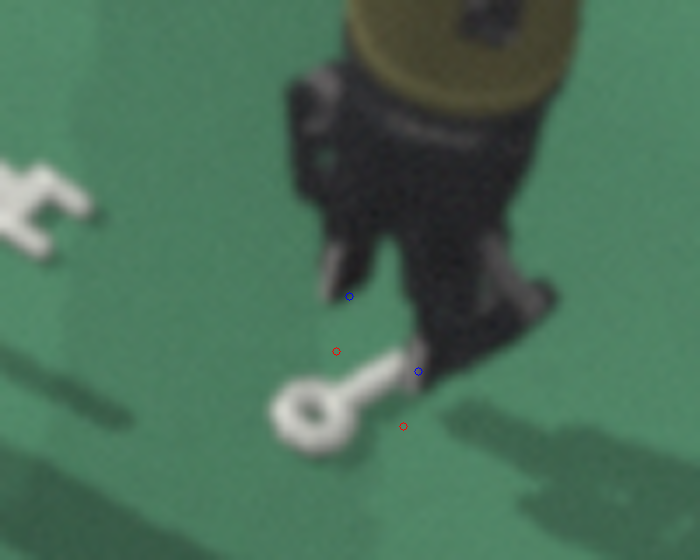

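```bash
python3 - <<'E'
from h import *
c=bot.read_camera("scene")
p=np.array([.5151,-.1482,.1619]);T=np.array([[0.934, 0.337, -0.119], [0.111, 0.042, 0.993], [0.34, -0.941, 0.002]])
for L in (0,.02,.03,.04,.05):
  print(L,[proj(c,(p+T@np.array([0,-L,z]))[None])[0].round(1).tolist() for z in (-.0215,.0215)],"worldz",[proj(c,(p+[0,0,L]+T@np.array([0,0,z]))[None])[0].round(1).tolist() for z in (-.0215,.0215)])
E
python3 -c "
import cv2;a=cv2.imread('pics/s3.png')[180:340,180:340];cv2.imwrite('pics/s3z.png',cv2.resize(a,None,fx=4,fy=4))"
```

```text
0 [[238.0, 160.3], [250.2, 167.0]] worldz [[238.0, 160.3], [250.2, 167.0]]
0.02 [[239.1, 154.3], [251.4, 161.0]] worldz [[237.6, 155.5], [249.9, 162.2]]
0.03 [[239.7, 151.3], [252.0, 158.0]] worldz [[237.4, 153.0], [249.8, 159.8]]
0.04 [[240.3, 148.2], [252.7, 154.9]] worldz [[237.2, 150.6], [249.6, 157.3]]
0.05 [[240.8, 145.1], [253.3, 151.8]] worldz [[237.0, 148.1], [249.5, 154.8]]
```

View pics/s3z.png

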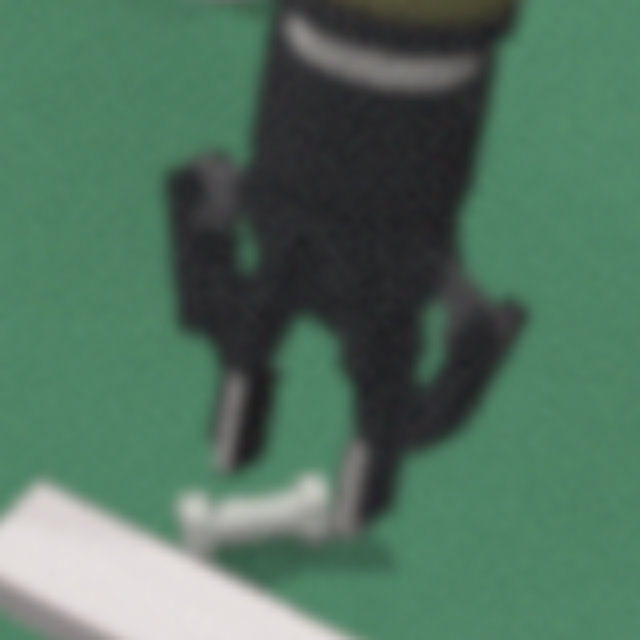

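The scene view shows the fingertips (blue marks) about 37 mm behind the reported TCP along the tool axis. The gap scales in the wrist view and the earlier tilted view agree. I'll treat the reported TCP as roughly 35 mm ahead of the true tips, go lower and check.

Request:
step_arm([
  [0.7,0,0,-0.04,0,0,0],
  [0.75,0,0,-0.07,0,0,0],
  [0.75,0,0,-0.08,0,0,0],
  [0.75,0,0,-0.08,0,0,0],
  [0.75,0,0,-0.08,0,0,0],
])

```text
clock: 14.0
eef_pos: [0.3934, 0.2323, -0.0211]
tcp_rot: [[0.968, -0.003, 0.252], [-0.252, 0.002, 0.968], [-0.004, -1.0, 0.001]]
contact_force: [0.8, -0.3, -0.1]
grip_width: 0.249
```

```bash
python3 - <<'E'
from h import *
s=bot.sense();p=s["eef_pos"];R0=s["tcp_rot"]; g=.0425*s["grip_width"]
m=[(np.array([p+R0@np.array([0,-L,z]) for z in (-g,g)]),(0,0,255)) for L in (.025,.03,.035,.04)]
snap("scene","s14.png",(320,190,420,270),7,m[::2])
snap("wrist","w14.png")
print(p,s["grip_width"],s["contact_force"])
E
```

```text
[ 0.39337785  0.23231953 -0.02106257] 0.2486066204083052 [ 0.80658935 -0.27047251 -0.09722887]
```

View pics/s14.png

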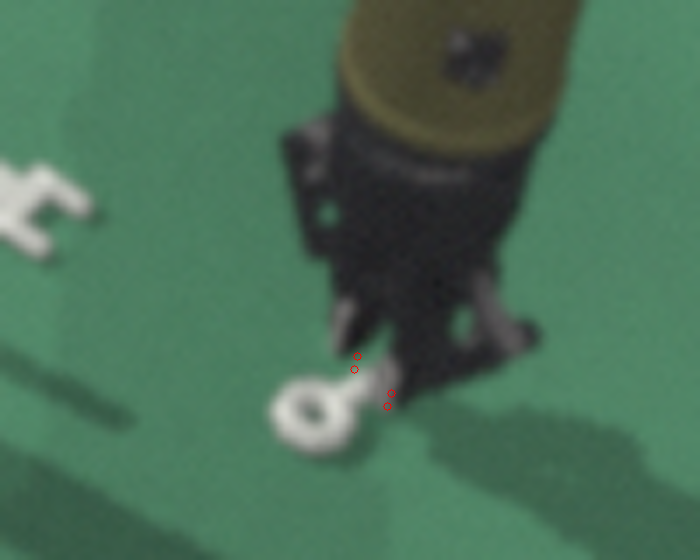

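View pics/w14.png

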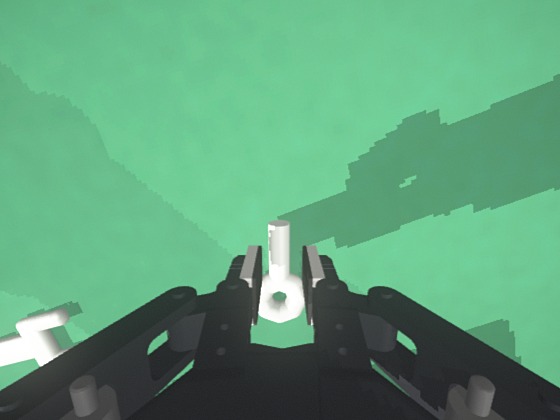

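Request:
step_arm([
  [0.75,0,0,-0.01,0,0,0],
  [0.75,0,0,-0.02,0,0,0],
  [0.75,0,0,-0.03,0,0,0],
  [0.75,0,0,-0.03,0,0,0],
  [0.75,0,0,-0.03,0,0,0],
])

```text
clock: 14.6
eef_pos: [0.3931, 0.2322, -0.0305]
tcp_rot: [[0.968, -0.004, 0.252], [-0.252, 0.001, 0.968], [-0.004, -1.0, 0.0]]
contact_force: [0.6, -0.8, 0.2]
grip_width: 0.252
```

```bash
python3 - <<'E'
from h import *
s=bot.sense();p=s["eef_pos"];R0=s["tcp_rot"]; g=.0425*s["grip_width"]
m=[(np.array([p+R0@np.array([0,-L,z]) for z in (-g,g)]),(0,0,255)) for L in (.025,.03,.035,.04)]
snap("scene","s15.png",(320,190,420,270),7)
c=snap("wrist","w15.png")
print(p,s["grip_width"],s["contact_force"])
E
```

```text
[ 0.39314045  0.23220913 -0.03049786] 0.252413121675587 [ 0.63177874 -0.78158511  0.1560906 ]
```

View pics/s15.png

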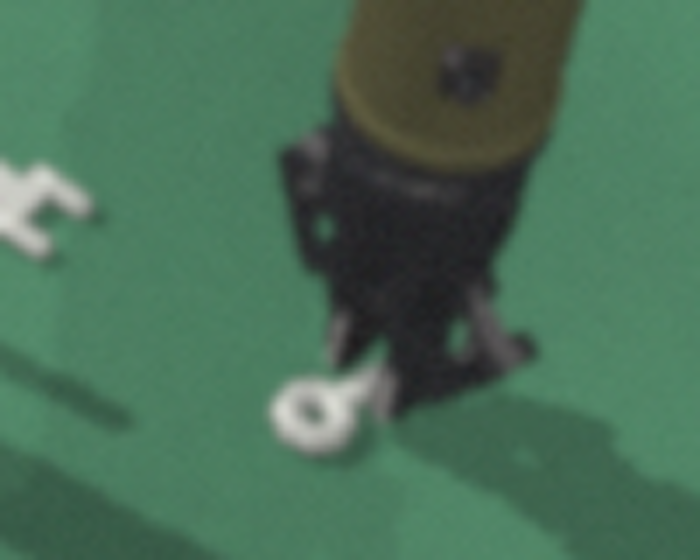

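View pics/w15.png

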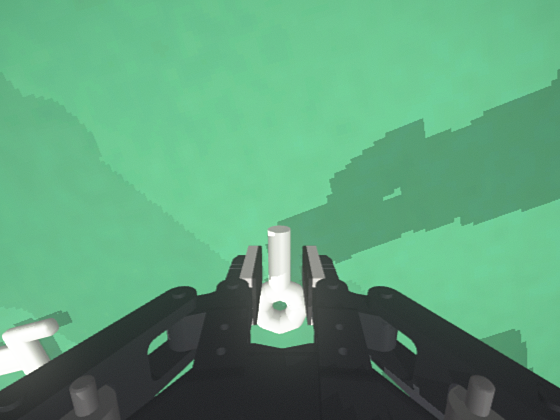

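Request:
step_arm([
  [0.75,-0.003,0,-0.01,0,0,0],
  [0.75,-0.005,0,-0.02,0,0,0],
  [0.75,-0.005,0,-0.027,0,0,0],
  [0.75,-0.005,0,-0.027,0,0,0],
  [0.75,-0.005,0,-0.027,0,0,0],
])

```text
clock: 15.2
eef_pos: [0.3914, 0.2324, -0.0382]
tcp_rot: [[0.968, -0.004, 0.252], [-0.252, 0.002, 0.968], [-0.004, -1.0, 0.001]]
contact_force: [-1.8, -0.5, 8.3]
grip_width: 0.25
```

```bash
python3 - <<'E'
from h import *
s=bot.sense();p=s["eef_pos"];R0=s["tcp_rot"]
a=snap("scene","s16.png",(340,215,400,265),8); snap("wrist","w16.png",(200,190,360,350),3)
x=cv2.imread("pics/s16.png"); y=cv2.imread("pics/w16.png")[:400]; cv2.imwrite("pics/x16.png",np.hstack([x[:400,:],y])[:, :960][:, ::1])
print(p,s["grip_width"],s["contact_force"],x.shape,y.shape)
im=cv2.imread("pics/x16.png"); cv2.imwrite("pics/x16.png",cv2.resize(im,None,fx=.8,fy=.8))
E
```

```text
[ 0.39139389  0.23236352 -0.03823872] 0.24966786227375085 [-1.79801846 -0.49901629  8.26701603] (400, 480, 3) (400, 480, 3)
```

View pics/x16.png

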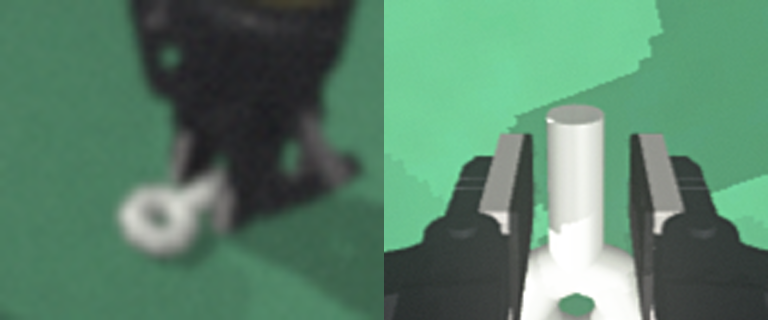

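Contact at 8 N: the tips meet the table at a reported z of about -0.038, so the tip offset is about 37 mm. I'll raise 3 mm, close and lift.

Request:
step_arm([
  [0.75,-0.012,0.003,0.012,0,0,0],
  [0.8,-0.012,0.003,0.012,0,0,0],
  [1,-0.012,0.003,0.012,0,0,0],
  [1,-0.012,0.003,0.012,0,0,0],
  [1,-0.012,0.003,0.012,0,0,0],
], squeeze=60)

```text
clock: 15.8
eef_pos: [0.3878, 0.2333, -0.0347]
tcp_rot: [[0.968, -0.004, 0.252], [-0.252, 0.002, 0.968], [-0.004, -1.0, 0.001]]
contact_force: [-1.2, 0.4, 8.1]
grip_width: 0.108
```

Request:
step_arm([
  [1,0,0,0,0,0,0],
  [1,0,0,0.1,0,0,0],
  [1,0,0,0.3,0,0,0],
  [1,0,0,0.5,0,0,0],
  [1,0,0,0.6,0,0,0],
])

```text
clock: 16.3
eef_pos: [0.3876, 0.2326, 0.1467]
tcp_rot: [[0.968, -0.004, 0.252], [-0.252, -0.0, 0.968], [-0.004, -1.0, -0.001]]
contact_force: [0.0, 2.3, -1.1]
grip_width: 0.108
```

```bash
python3 - <<'E'
from h import *
snap("wrist","w17.png")
T=tool(YAW+np.pi/2,np.radians(40))
P=front(.09,0,.10)  # grip point target
# fingertip = tcp -.035*y ; tcp = tip + .035 y
go(P+.03*T[:,1],T); print(bot.sense()["joints"].round(2))
E
```

```text
t 16.35 tcp [0.3915 0.233  0.1531] F [4.9 0.7 4.8] w 0.101 
 shift [ 0.558 -0.999 -0.254] turn [-0.099 -1.334  0.692]
[-1.31  0.46  1.06  2.   -0.5   0.96  1.31]
```

View pics/w17.png

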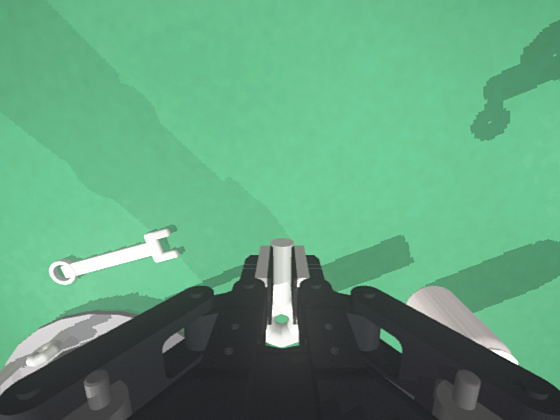

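```bash
python3 - <<'E'
from h import *
T=tool(YAW+np.pi/2,np.radians(40))
P=front(.087,0,.076); print(P)
print("final tcp",P+.04*T[:,1]); go(P-.06*T[:,1],T)
E
```

```text
[ 0.54265728 -0.06867404  0.076     ]
final tcp [ 0.56817454 -0.06551949  0.04535822]
t 16.35 tcp [0.3915 0.233  0.1531] F [4.9 0.7 4.8] w 0.101 
 shift [ 0.376 -1.021 -0.104] turn [-0.099 -1.334  0.692]
```

Request:
step_arm([
  [1,0.2,-0.5,0.15,0,-0.45,0.35],
  [1,0.2,-0.5,0.15,0,-0.45,0.35],
  [1,0.2,-0.5,0.15,0,-0.45,0.35],
  [1,0.2,-0.5,0.15,0,-0.45,0.35],
  [1,0.2,-0.5,0.15,0,-0.45,0.35],
])

```text
clock: 16.85
eef_pos: [0.4489, 0.0809, 0.1911]
tcp_rot: [[0.971, 0.231, 0.07], [-0.077, 0.023, 0.997], [0.228, -0.973, 0.04]]
contact_force: [-0.2, 1.2, -1.7]
grip_width: 0.11
```

```bash
python3 - <<'E'
from h import *
T=tool(YAW+np.pi/2,np.radians(40))
P=front(.087,0,.076)
c=bot.read_camera("wrist");c=bot.read_camera("wrist")
go(P-.06*T[:,1],T); print(bot.sense()["joints"].round(2))
E
```

```text
t 16.95 tcp [0.4477 0.0834 0.1898] F [ 1.3  1.1 -1.3] w 0.105 
 shift [ 0.189 -0.523 -0.226] turn [-0.047 -0.901  0.338]
[-1.19  0.23  1.13  2.14 -0.34  0.69  1.64]
```

Request:
step_arm([
  [1,0.15,-0.52,0.0,-0.03,-0.5,0.3],
  [1,0.15,-0.52,0.0,-0.03,-0.5,0.3],
  [1,0.15,-0.52,0.0,-0.03,-0.5,0.3],
  [1,0.15,-0.52,0,-0.03,-0.5,0.3],
  [1,0.15,-0.52,0,-0.03,-0.5,0.3],
])

```text
clock: 17.45
eef_pos: [0.4925, -0.0713, 0.189]
tcp_rot: [[0.879, 0.465, -0.103], [0.083, 0.065, 0.994], [0.469, -0.883, 0.019]]
contact_force: [0.8, 0.4, -0.4]
grip_width: 0.109
```

```bash
python3 - <<'E'
from h import *
T=tool(YAW+np.pi/2,np.radians(40))
P=front(.087,0,.076)
c=bot.read_camera("wrist");c=bot.read_camera("wrist")
go(P-.06*T[:,1],T); print(bot.sense()["joints"].round(2))
E
```

```text
t 17.55 tcp [ 0.4935 -0.0796  0.1901] F [-0.4  1.  -0.5] w 0.109 
 shift [ 0.036  0.021 -0.227] turn [ 0.015 -0.397  0.06 ]
[-0.47  0.15  0.83  2.29 -0.83  0.43  2.69]
```

Request:
step_arm([
  [1,0.04,0.01,-0.05,0,-0.2,0.03],
  [1,0.08,0.02,-0.1,0.01,-0.4,0.06],
  [1,0.08,0.02,-0.1,0.01,-0.4,0.06],
  [1,0.08,0.02,-0.1,0.01,-0.4,0.06],
  [1,0.08,0.02,-0.1,0.01,-0.4,0.06],
])

```text
clock: 18.05
eef_pos: [0.5196, -0.0111, 0.1683]
tcp_rot: [[0.859, 0.511, -0.038], [0.018, 0.043, 0.999], [0.512, -0.858, 0.028]]
contact_force: [0.3, 1.0, -0.7]
grip_width: 0.104
```

```bash
python3 - <<'E'
from h import *
T=tool(YAW+np.pi/2,np.radians(40))
P=front(.087,0,.076)
snap("wrist","w18.png"); snap("scene","s18.png",(150,60,400,260),3)
go(P-.0*T[:,1],T); go(P+.04*T[:,1],T); print(bot.sense()["joints"].round(2))
E
```

```text
t 18.15 tcp [ 0.5186 -0.0023  0.1672] F [-0.1  1.3 -0.8] w 0.105 
 shift [ 0.08  -0.221 -0.304] turn [-0.027 -0.315  0.125]
t 18.15 tcp [ 0.5186 -0.0023  0.1672] F [-0.1  1.3 -0.8] w 0.105 
 shift [ 0.165 -0.211 -0.406] turn [-0.027 -0.315  0.125]
[-0.67  0.21  0.81  2.35 -1.19  0.27  2.81]
```

View pics/w18.png

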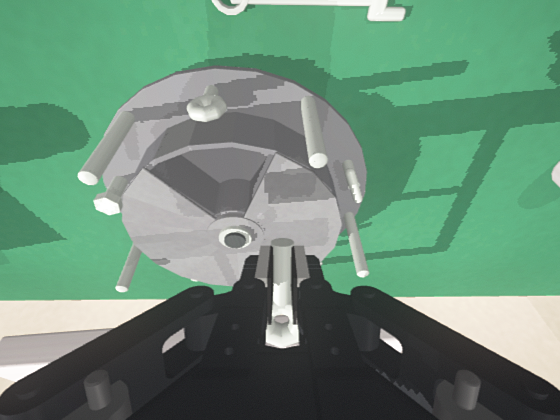

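View pics/s18.png

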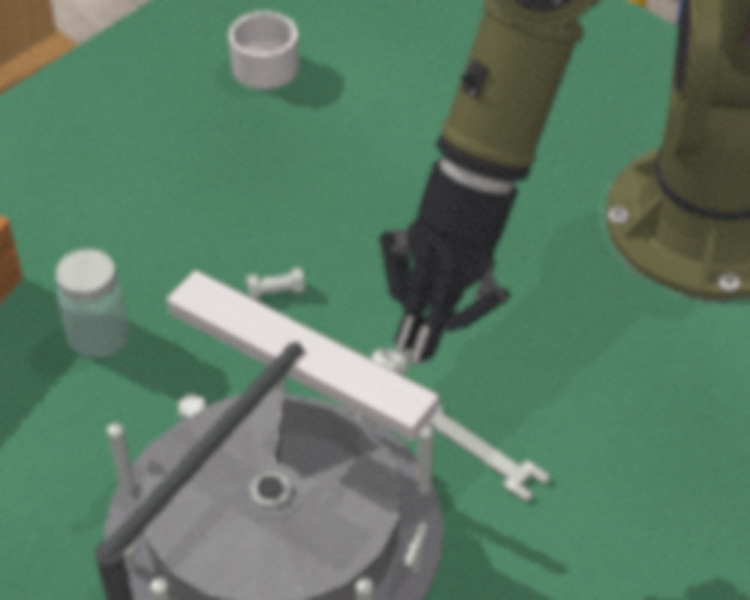

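The wrist view shows the eye-bolt sample (207,105) in front of the opening, so the bin is right. At 40° tilt the arm ran into joint limits and slid sideways, so I'll ease the tilt back to about 27°, which still clears the lamp.

Request:
step_arm([
  [1,0,-0.05,0,0,0.1,0],
  [1,0.0,-0.1,0.0,0,0.2,0],
  [1,0.0,-0.1,0,0,0.2,0],
  [1,0.0,-0.1,0,0,0.2,0],
  [1,0.0,-0.1,0,0,0.2,0],
])

```text
clock: 18.65
eef_pos: [0.519, -0.0392, 0.1686]
tcp_rot: [[0.907, 0.418, -0.042], [0.024, 0.047, 0.999], [0.42, -0.907, 0.033]]
contact_force: [-2.7, -1.6, -1.2]
grip_width: 0.105
```

```bash
python3 - <<'E'
from h import *
T=tool(YAW+np.pi/2,np.radians(27))
P=front(.087,0,.076)
c=bot.read_camera("wrist");c=bot.read_camera("wrist")
go(P-.06*T[:,1],T); print(bot.sense()["joints"].round(2))
E
```

```text
t 18.75 tcp [ 0.5189 -0.039   0.1688] F [-3.2 -1.8 -2.5] w 0.106 
 shift [-0.011 -0.11  -0.131] turn [-0.057 -0.077  0.154]
[-0.66  0.28  0.97  2.24 -0.91  0.48  2.61]
```

Request:
step_arm([
  [1,0,-0.05,0,-0.03,0,0.03],
  [1,0.0,-0.1,0.0,-0.06,0,0.06],
  [1,0.0,-0.11,0,-0.06,0,0.06],
  [1,0.0,-0.11,0,-0.06,0,0.06],
  [1,0.0,-0.11,0,-0.06,0,0.06],
])

```text
clock: 19.25
eef_pos: [0.5199, -0.0717, 0.1694]
tcp_rot: [[0.905, 0.419, -0.073], [0.065, 0.033, 0.997], [0.42, -0.908, 0.002]]
contact_force: [0.3, 0.0, -1.0]
grip_width: 0.108
```

```bash
python3 - <<'E'
from h import *
T=tool(YAW+np.pi/2,np.radians(26))
P=front(.087,0,.076)
c=bot.read_camera("wrist");c=bot.read_camera("wrist")
go(P-.06*T[:,1],T); print(bot.sense()["joints"].round(2));go(P+.04*T[:,1],T)
E
```

```text
t 19.35 tcp [ 0.5199 -0.0716  0.1694] F [-0.2 -0.4 -0.8] w 0.106 
 shift [-0.011 -0.001 -0.132] turn [ 0.    -0.039  0.094]
[-0.57  0.28  0.95  2.23 -0.91  0.5   2.71]
t 19.35 tcp [ 0.5199 -0.0716  0.1694] F [-0.2 -0.4 -0.8] w 0.106 
 shift [ 0.134  0.017 -0.431] turn [ 0.    -0.039  0.094]
```

Request:
step_arm([
  [1,-0.01,0,-0.07,0,0,0],
  [1,-0.01,0,-0.13,0,0,0],
  [1,0.04,0.005,-0.22,0,0,0],
  [1,0.08,0.01,-0.31,0,0,0],
  [1,0.08,0.01,-0.31,0,0,0],
])

```text
clock: 19.85
eef_pos: [0.5466, -0.0679, 0.0817]
tcp_rot: [[0.91, 0.408, -0.074], [0.065, 0.037, 0.997], [0.41, -0.912, 0.007]]
contact_force: [1.6, -4.8, -0.4]
grip_width: 0.107
```

```bash
python3 - <<'E'
from h import *
T=tool(YAW+np.pi/2,np.radians(26))
P=front(.087,0,.076)
c=snap("wrist","w19.png");snap("top","t19.png",(200,60,420,260),3); snap("scene","s19.png",(160,120,360,270),3.7)
s=bot.sense(); print("grip now",(s["eef_pos"]-.04*s["tcp_rot"][:,1]).round(4),"want",P)
print(s["joints"].round(2));go(P+.04*T[:,1],T)
E
```

```text
grip now [ 0.5294 -0.0717  0.119 ] want [ 0.54265728 -0.06867404  0.076     ]
[ 0.04  0.38  0.15  2.28 -1.11  0.18  2.89]
t 20.0 tcp [ 0.5458 -0.0704  0.0825] F [-0.1 -1.2 -0.8] w 0.105 
 shift [ 0.048  0.013 -0.141] turn [-0.001 -0.061  0.098]
```

View pics/w19.png

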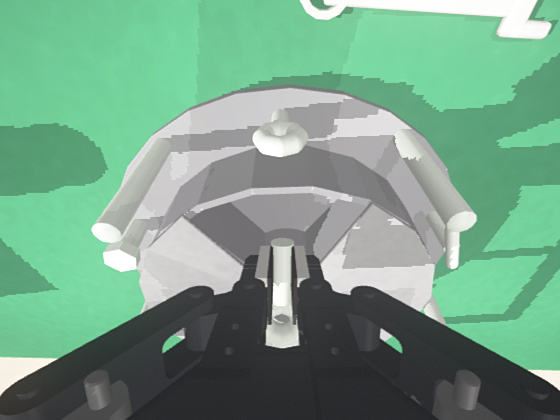

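View pics/s19.png

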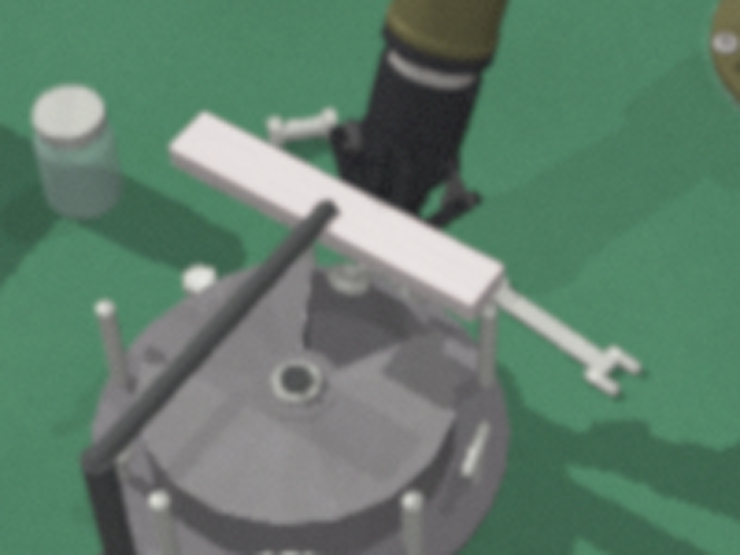

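At the lower pose j7 (2.89) and j6 (0.18) sit at their limits. I'll back up and yaw the tool clockwise to free j7, since the bolt's yaw in the bin does not matter.

Request:
step_arm([
  [1,-0.02,0,0.06,0,0.03,-0.2],
  [1,-0.04,0,0.12,0,0.06,-0.45],
  [1,-0.04,0,0.15,0,0.06,-0.6],
  [1,-0.04,0,0.15,0,0.06,-0.6],
  [1,-0.04,0,0.15,0,0.06,-0.6],
])

```text
clock: 20.5
eef_pos: [0.5348, -0.0674, 0.1297]
tcp_rot: [[0.897, 0.374, 0.235], [-0.217, -0.09, 0.972], [0.385, -0.923, 0.0]]
contact_force: [0.4, 0.3, -1.4]
grip_width: 0.106
```

```bash
python3 - <<'E'
from h import *
T=tool(YAW+np.pi/2-np.radians(20),np.radians(25))
P=front(.087,0,.076)
c=bot.read_camera("wrist");c=bot.read_camera("wrist")
s=bot.sense(); print("grip now",(s["eef_pos"]-.04*s["tcp_rot"][:,1]).round(4),"want",P)
print(s["joints"].round(2),s["tcp_rot"].round(3).tolist());go(P+.04*T[:,1],T)
E
```

```text
grip now [ 0.5192 -0.0649  0.1654] want [ 0.54265728 -0.06867404  0.076     ]
[-0.59  0.37  0.83  2.23 -0.77  0.34  2.18] [[0.898, 0.372, 0.234], [-0.217, -0.089, 0.972], [0.383, -0.924, 0.0]]
t 20.6 tcp [ 0.5341 -0.0685  0.1284] F [-0.   0.6 -0.9] w 0.108 
 shift [ 0.083 -0.013 -0.296] turn [-0.02 -0.08  0.02]
```

Request:
step_arm([
  [1,0.03,-0.005,-0.06,0,0,0],
  [1,0.05,-0.01,-0.12,0,0,0],
  [1,0.06,-0.01,-0.17,0,0,0],
  [1,0.07,-0.012,-0.2,0,0,0],
  [1,0.07,-0.012,-0.2,0,0,0],
])

```text
clock: 21.1
eef_pos: [0.554, -0.0751, 0.0668]
tcp_rot: [[0.898, 0.369, 0.241], [-0.223, -0.091, 0.971], [0.38, -0.925, 0.001]]
contact_force: [0.3, 0.1, -1.5]
grip_width: 0.104
```

```bash
python3 - <<'E'
from h import *
T=tool(YAW+np.pi/2-np.radians(20),np.radians(22.5))
P=front(.087,0,.076)
c=snap("wrist","w20.png"); snap("scene","s20.png",(160,80,360,230),3.7)
s=bot.sense(); print("grip now",(s["eef_pos"]-.04*s["tcp_rot"][:,1]).round(4),"want",P)
print(s["joints"].round(2));go(P+.04*T[:,1],T)
E
```

```text
grip now [ 0.5396 -0.0712  0.105 ] want [ 0.54265728 -0.06867404  0.076     ]
[-0.33  0.46  0.51  2.25 -1.08  0.19  2.46]
t 21.2 tcp [ 0.5545 -0.0748  0.068 ] F [-0.   0.3 -1.6] w 0.107 
 shift [ 0.01   0.009 -0.097] turn [-0.002 -0.002  0.033]
```

View pics/w20.png

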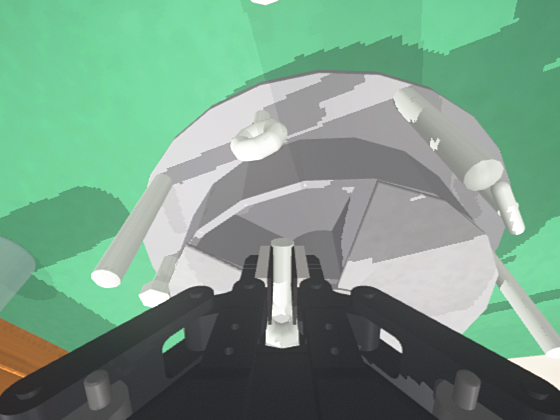

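View pics/s20.png

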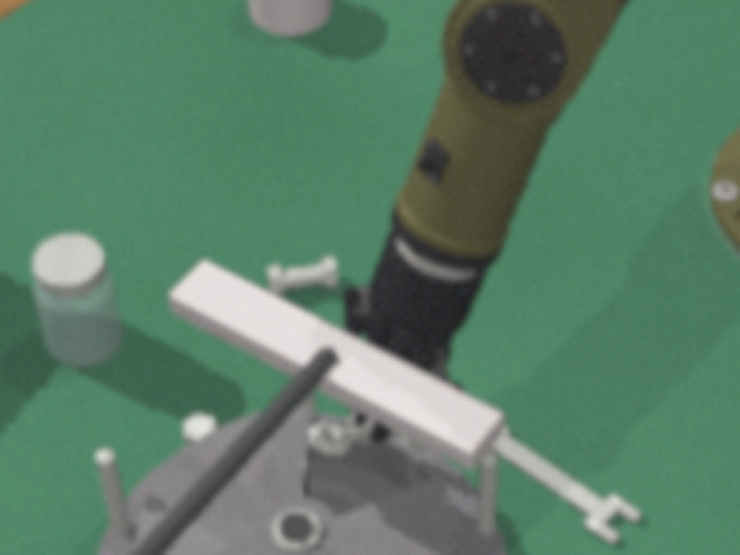

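Request:
step_arm([
  [1,0.0,0.003,-0.02,0.01,0.04,0],
  [1,0.0,0.006,-0.04,0.02,0.09,0],
  [1,0.0,0.008,-0.06,0.02,0.09,0],
  [1,0.0,0.008,-0.08,0.02,0.09,0],
  [1,0.0,0.008,-0.08,0.02,0.09,0],
])

```text
clock: 21.7
eef_pos: [0.5547, -0.0711, 0.0441]
tcp_rot: [[0.914, 0.327, 0.239], [-0.225, -0.081, 0.971], [0.337, -0.942, -0.0]]
contact_force: [-0.1, -0.2, -1.4]
grip_width: 0.109
```

```bash
python3 - <<'E'
from h import *
s=bot.sense(); print("grip now",(s["eef_pos"]-.04*s["tcp_rot"][:,1]).round(4), s["eef_pos"],s["contact_force"],s["tcp_rot"].round(3).tolist())
print(s["joints"].round(2))
snap("wrist","w21.png")
E
```

```text
grip now [ 0.5416 -0.0679  0.0818] [ 0.5546825  -0.07112966  0.04410541] [-0.11752217 -0.22097501 -1.43552116] [[0.914, 0.327, 0.239], [-0.225, -0.081, 0.971], [0.337, -0.942, -0.0]]
[-0.33  0.52  0.53  2.23 -1.09  0.23  2.47]
```

View pics/w21.png

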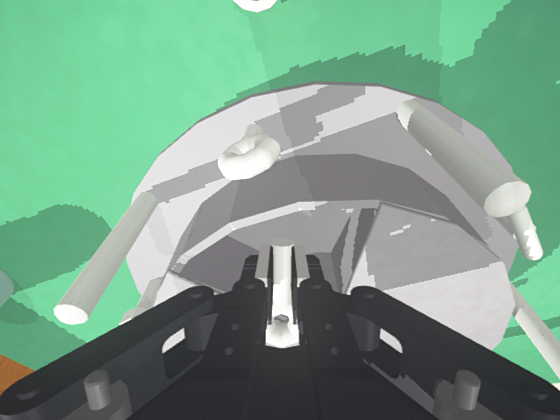

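Request:
step_arm([
  [1,0.0,0.0,-0.015,0,0,0],
  [1,0.0,0.0,-0.025,0,0,0],
  [0.9,0.0,0.0,-0.025,0,0,0],
  [0.7,0.0,0.0,-0.025,0,0,0],
  [0.68,0.0,0.0,-0.025,0,0,0],
])

```text
clock: 22.25
eef_pos: [0.5552, -0.0711, 0.0369]
tcp_rot: [[0.914, 0.328, 0.239], [-0.225, -0.081, 0.971], [0.337, -0.941, -0.0]]
contact_force: [1.0, 0.1, 0.1]
grip_width: 0.32
```

```bash
python3 - <<'E'
from h import *
s=bot.sense(); print(s["eef_pos"],s["contact_force"],s["grip_width"])
snap("wrist","w22.png"); snap("scene","s22.png",(160,80,360,230),3.7)
E
```

```text
[ 0.55522522 -0.07112365  0.03690276] [1.03519811 0.07332133 0.13520165] 0.32040378371962847
```

View pics/w22.png

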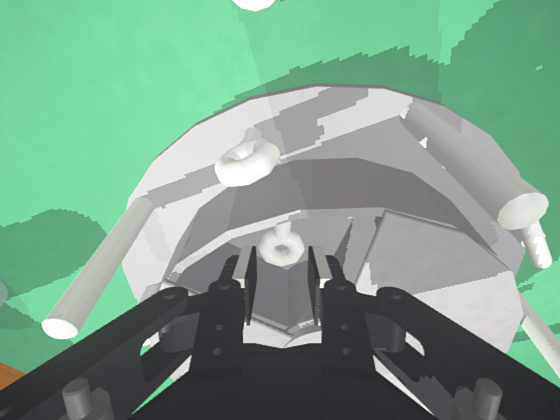

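The eye bolt lies in its bin (ring at wrist 283,247), behind the eye sample. Retracting along the tool axis.

Request:
step_arm([
  [0.68,-0.03,0.008,0.09,0,0,0],
  [0.68,-0.065,0.016,0.19,0,0,0],
  [0.6,-0.12,0.016,0.26,0,0,0],
  [0.5,-0.2,0.01,0.36,0,0,0.1],
  [0.5,-0.25,-0.05,0.38,0,0.1,0.2],
])

```text
clock: 22.85
eef_pos: [0.4779, -0.0828, 0.1516]
tcp_rot: [[0.95, 0.283, 0.129], [-0.121, -0.044, 0.992], [0.287, -0.958, -0.008]]
contact_force: [1.2, 0.3, -0.6]
grip_width: 0.5
```

```bash
python3 - <<'E'
from h import *
c=snap("top","t23.png",(200,60,420,260),3); print(wheel(c,-60,12))
snap("wrist","w23.png")
d=35.5; T=tool(YAW+np.pi/2-np.radians(5),np.radians(10))
go(polar(.15,np.radians(d),.15)+[.007,0,0],T); print(bot.sense()["joints"].round(2))
E
```

```text
(np.float64(768.0), [np.float64(-37.5), np.float64(-37.0), np.float64(-36.5), np.float64(-36.0)])
t 22.95 tcp [ 0.4803 -0.0875  0.1526] F [ 0.3 -0.3 -0. ] w 0.498 
 shift [ 0.151 -0.24  -0.009] turn [0.03  0.229 0.326]
[-0.67  0.33  1.05  2.2  -0.64  0.56  2.26]
```

View pics/t23.png

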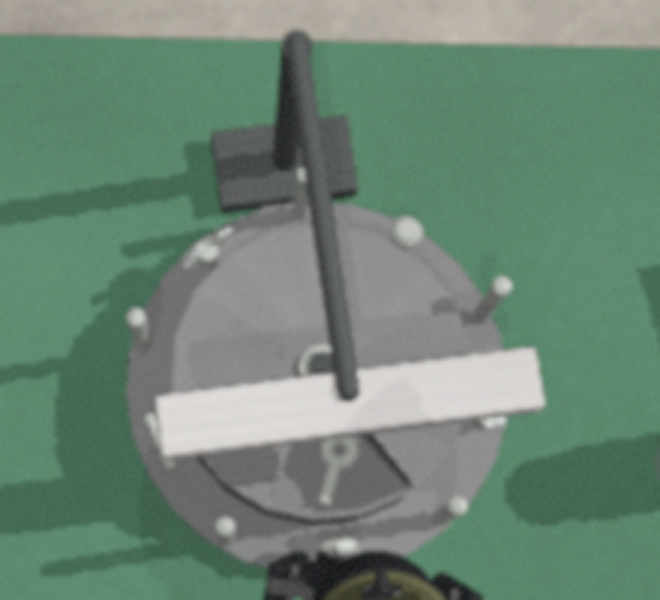

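View pics/w23.png

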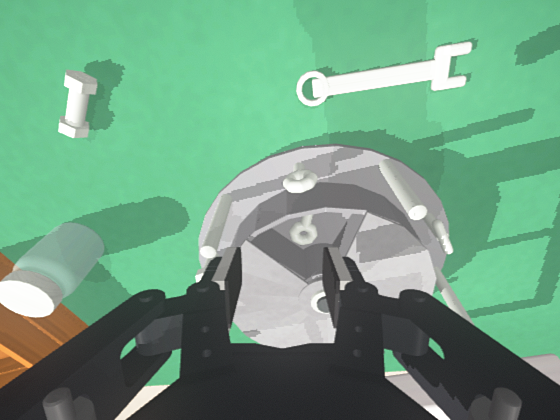

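The top view shows the eye bolt lying in the bin at (338,445)–(328,500). Next I go to the right-hand post.

Request:
step_arm([
  [0.5,0.1,-0.24,0,0.03,0.15,0.2],
  [0.5,0.15,-0.24,-0.05,0.03,0.23,0.32],
  [0.5,0.15,-0.24,-0.05,0.03,0.23,0.32],
  [0.5,0.15,-0.24,-0.15,0.03,0.23,0.32],
  [0.5,0.15,-0.24,-0.2,0.03,0.23,0.32],
])

```text
clock: 23.45
eef_pos: [0.5246, -0.1585, 0.0879]
tcp_rot: [[0.985, 0.168, -0.029], [0.029, 0.005, 1.0], [0.168, -0.986, -0.0]]
contact_force: [-0.0, 0.6, -0.0]
grip_width: 0.503
```

```bash
python3 - <<'E'
from h import *
c=snap("wrist","w24.png")
c=bot.read_camera("top");
d=35.5; T=tool(YAW+np.pi/2-np.radians(5),np.radians(10))
go(polar(.15,np.radians(d),.055)+[.007,0,0],T); print(bot.sense()["joints"].round(2))
E
```

```text
t 23.55 tcp [ 0.5237 -0.1575  0.0879] F [-0.5  1.   0. ] w 0.502 
 shift [ 0.006 -0.006 -0.11 ] turn [-0.001 -0.014  0.011]
[-0.24  0.54  0.79  2.02 -0.74  0.7   2.62]
```

View pics/w24.png

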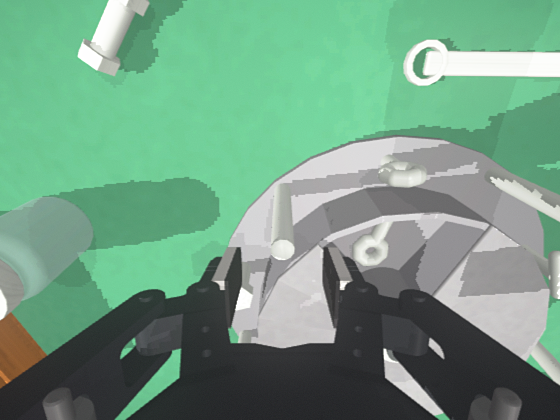

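Request:
step_arm([
  [0.5,0.006,-0.006,-0.06,0,0,0],
  [0.5,0.006,-0.006,-0.11,0,0,0],
  [0.6,0.006,-0.006,-0.11,0,0,0],
  [0.7,0.006,-0.006,-0.11,0,0,0],
  [0.7,0.006,-0.006,-0.11,0,0,0],
])

```text
clock: 24.05
eef_pos: [0.5274, -0.16, 0.0586]
tcp_rot: [[0.985, 0.172, -0.032], [0.032, 0.004, 0.999], [0.172, -0.985, -0.001]]
contact_force: [-0.5, 0.3, -0.7]
grip_width: 0.295
```

```bash
python3 - <<'E'
from h import *
s=bot.sense(); p0=polar(.15,np.radians(35.5),0)
for d in np.arange(35.5,-40,-5): print(d,((polar(.15,np.radians(d),0)-p0)/.3).round(3)[:2])
print(s["eef_pos"]-p0,s["grip_width"],s["contact_force"].round(1),s["joints"].round(2))
E
```

```text
35.5 [0. 0.]
30.5 [-0.028  0.033]
25.5 [-0.053  0.069]
20.5 [-0.075  0.107]
15.5 [-0.093  0.146]
10.5 [-0.108  0.187]
5.5 [-0.12   0.229]
0.5 [-0.127  0.272]
-4.5 [-0.131  0.316]
-9.5 [-0.131  0.359]
-14.5 [-0.127  0.403]
-19.5 [-0.12   0.446]
-24.5 [-0.109  0.488]
-29.5 [-0.094  0.529]
-34.5 [-0.075  0.569]
-39.5 [-0.054  0.606]
[ 0.00894309 -0.00057968  0.05856321] 0.29532808426015805 [-0.5  0.3 -0.7] [-0.19  0.57  0.73  2.05 -0.81  0.64  2.69]
```

Request:
step_arm([
  [0.7,-0.028,0.033,0,0,0,0],
  [0.7,-0.053,0.069,0,0,0,0],
  [0.7,-0.075,0.107,0,0,0,0],
  [0.7,-0.093,0.146,0,0,0,0],
  [0.7,-0.108,0.187,0,0,0,0],
])

```text
clock: 24.55
eef_pos: [0.4933, -0.1022, 0.0575]
tcp_rot: [[0.985, 0.17, -0.032], [0.032, 0.006, 0.999], [0.17, -0.985, 0.0]]
contact_force: [-0.1, -1.5, -0.4]
grip_width: 0.301
```

Request:
step_arm([
  [0.7,-0.012,0.042,0,0,0,0],
  [0.7,-0.019,0.085,0,0,0,0],
  [0.7,-0.023,0.129,0,0,0,0],
  [0.7,-0.023,0.172,0,0,0,0],
  [0.7,-0.019,0.216,0,0,0,0],
])

```text
clock: 25.05
eef_pos: [0.4877, -0.0371, 0.0575]
tcp_rot: [[0.985, 0.17, -0.033], [0.032, 0.006, 0.999], [0.17, -0.986, 0.0]]
contact_force: [-1.7, -1.3, 0.2]
grip_width: 0.3
```

```bash
python3 - <<'E'
from h import *
c=bot.read_camera("top"); print(wheel(c,-60,12))
s=bot.sense(); q=s["eef_pos"]-[.008,0,0]
print(s["eef_pos"],s["contact_force"].round(1),s["joints"].round(2))
for d in (-20,-25,-30,-35,-38,-39,-40): print(d,((polar(.15,np.radians(d),0)-q)/.3).round(3)[:2])
E
```

```text
(np.float64(735.0), [np.float64(-13.0), np.float64(-12.5), np.float64(-12.0), np.float64(-11.5)])
[ 0.4878721  -0.03445388  0.05709822] [-0.4  2.3  0.4] [-0.49  0.51  0.76  2.21 -0.83  0.53  2.5 ]
-20 [0.01  0.034]
-25 [0.021 0.076]
-30 [0.037 0.116]
-35 [0.055 0.156]
-38 [0.068 0.179]
-39 [0.073 0.186]
-40 [0.078 0.193]
```

Request:
step_arm([
  [0.7,0.012,0.045,0,0,0,0],
  [0.7,0.024,0.088,0,0,0,0],
  [0.7,0.04,0.126,0,0,0,0],
  [0.7,0.057,0.16,0,0,0,0],
  [0.7,0.071,0.183,0,0,0,0],
])

```text
clock: 25.6
eef_pos: [0.5103, 0.0173, 0.0575]
tcp_rot: [[0.985, 0.17, -0.033], [0.033, 0.005, 0.999], [0.17, -0.985, -0.0]]
contact_force: [-1.7, -1.9, -0.3]
grip_width: 0.306
```

```bash
python3 - <<'E'
from h import *
c=bot.read_camera("top");c=bot.read_camera("top"); print(wheel(c,-60,12)); print(bot.sense()["eef_pos"])
E
```

```text
(np.float64(762.0), [np.float64(-34.5)])
[0.51061467 0.01726287 0.0574118 ]
```

Request:
step_arm([
  [0.7,0.006,0.01,0,0,0,0],
  [0.7,0.009,0.014,0,0,0,0],
  [0.55,0.009,0.011,0,0,0,0],
  [0.5,0.009,0.011,0.15,0,0,0],
  [0.5,0.009,0.011,0.35,0,0,0],
])

```text
clock: 26.2
eef_pos: [0.511, 0.0183, 0.1525]
tcp_rot: [[0.986, 0.166, -0.03], [0.03, 0.003, 1.0], [0.166, -0.986, -0.002]]
contact_force: [2.0, 0.8, 0.7]
grip_width: 0.496
```

```bash
python3 - <<'E'
from h import *
c=bot.read_camera("top");c=bot.read_camera("top"); print(wheel(c,-60,12))
print(bot.mark_of("hex_bolt","top")[:2])
# jaw perpendicular to the bolt: bolt heading -36 (or 144) -> jaw 54 
go([.403,-.282,.06],tool(np.radians(54),0)); go([.403,-.282,.06],tool(np.radians(54-180),0)); print(bot.sense()["joints"].round(2))
E
```

```text
(np.float64(720.0), [np.float64(-35.5), np.float64(-34.5)])
[{'point': [0.4044, -0.2795, 0.0126], 'confidence': 0.65}, {'point': [0.5553, -0.0691, 0.2094], 'confidence': 0.25}]
t 26.35 tcp [0.5145 0.0188 0.1553] F [-0.4  0.  -1.1] w 0.5 
 shift [-0.372 -1.003 -0.318] turn [ 0.101  0.328 -1.258]
t 26.35 tcp [0.5145 0.0188 0.1553] F [-0.4  0.  -1.1] w 0.5 
 shift [-0.372 -1.003 -0.318] turn [-0.422  0.13   4.723]
[-0.8   0.44  1.02  2.03 -0.59  0.78  2.15]
```

Request:
step_arm([
  [0.3,-0.15,0,0,0,0.1,-0.2],
  [0.3,-0.3,-0.2,0,0,0.33,-0.4],
  [0.3,-0.37,-0.5,0,0.0,0.33,-0.6],
  [0.3,-0.37,-0.7,0,0,0.33,-0.8],
  [0.3,-0.37,-0.7,0,0,0.33,-0.8],
])

```text
clock: 26.85
eef_pos: [0.4048, -0.1675, 0.1514]
tcp_rot: [[0.926, -0.011, 0.377], [-0.377, -0.029, 0.926], [0.0, -1.0, -0.031]]
contact_force: [1.7, -0.3, 0.6]
grip_width: 0.699
```

```bash
python3 - <<'E'
from h import *
c=snap("top","t25.png",(200,60,420,260),3); print(wheel(c,-60,12))
go([.403,-.282,.03],tool(np.radians(54),0)); print(bot.sense()["joints"].round(2))
E
```

```text
(np.float64(753.0), [np.float64(-36.5), np.float64(-36.0), np.float64(-35.5)])
t 26.9 tcp [ 0.4021 -0.1786  0.1532] F [-1.1 -7.2  2.7] w 0.703 
 shift [ 0.003 -0.345 -0.411] turn [ 0.066 -0.024 -0.44 ]
[-0.45  0.47  1.16  2.04 -0.5   0.95  2.13]
```

View pics/t25.png

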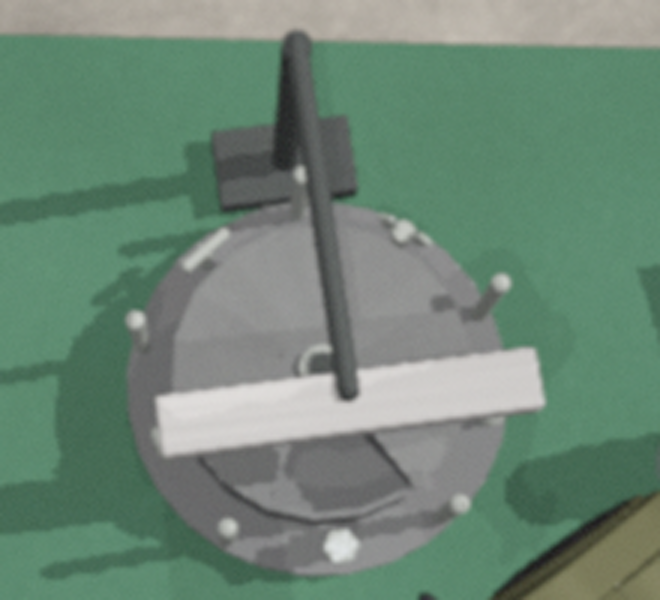

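The hex sample is at the front (340,545) and the post phase is -36°. Now for the hex bolt.

Request:
step_arm([
  [0.4,0.003,-0.345,-0.1,0.066,-0.024,-0.44],
  [0.4,0.003,-0.345,-0.25,0.066,-0.024,-0.44],
  [0.4,0.003,-0.345,-0.35,0.066,-0.024,-0.44],
  [0.4,0.003,-0.345,-0.4,0.066,-0.024,-0.44],
  [0.4,0.003,-0.345,-0.4,0.066,-0.024,-0.44],
])

```text
clock: 27.4
eef_pos: [0.4039, -0.2697, 0.0293]
tcp_rot: [[0.815, -0.005, 0.58], [-0.58, 0.01, 0.815], [-0.01, -1.0, 0.005]]
contact_force: [0.1, 0.3, -0.1]
grip_width: 0.596
```

```bash
python3 - <<'E'
from h import *
s=bot.sense()
b=np.radians(-36); u=np.array([np.cos(b),np.sin(b),0]); C=np.array([.403,-.282,.012])
c=snap("wrist","w26.png",None,1,[(np.array([C-.029*u,C,C+.029*u]),(0,0,255))])
print(bot.mark_of("hex_bolt","wrist")[:2])
f=c["frame"].astype(int); m=((f.min(2)>185)&(f.max(2)-f.min(2)<40)).astype(np.uint8)
n,l,st,ce=cv2.connectedComponentsWithStats(m)
for i in range(1,n):
    if st[i,4]>300: print(st[i],ce[i].round(1),unproj(c,ce[i],.015).round(4))
go([.403,-.282,-.032],tool(np.radians(54),0)); print(s["joints"].round(2))
E
```

```text
[{'point': [0.4019, -0.2818, 0.0103], 'confidence': 0.62}]
[ 476  176   84  177 3962] [517.8 267.7] [ 0.5315 -0.1442  0.015 ]
[ 247  196   31   68 1463] [264.8 227.7] [ 0.397  -0.2786  0.015 ]
[517 238  43  47 766] [540.5 262.8] [ 0.5376 -0.1288  0.015 ]
[248 259  30  21 386] [262.5 271.3] [ 0.4235 -0.3002  0.015 ]
t 27.5 tcp [ 0.4058 -0.2701  0.0324] F [0.6 0.7 0.9] w 0.599 
 shift [-0.009 -0.04  -0.215] turn [-0.014 -0.002 -0.022]
[-0.02  0.69  0.91  2.07 -0.8   0.79  2.34]
```

View pics/w26.png

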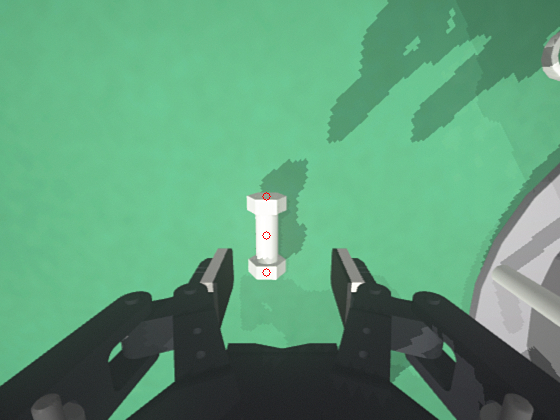

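Request:
step_arm([
  [0.4,-0.009,-0.04,0,0,0,-0.02],
  [0.4,-0.009,-0.04,-0.08,0,0,-0.02],
  [0.5,-0.009,-0.04,-0.15,0,0,-0.02],
  [0.55,-0.009,-0.04,-0.18,0,0,-0.02],
  [0.55,-0.009,-0.04,-0.18,0,0,-0.02],
])

```text
clock: 28.0
eef_pos: [0.404, -0.2824, -0.0213]
tcp_rot: [[0.811, 0.001, 0.586], [-0.586, 0.006, 0.811], [-0.003, -1.0, 0.006]]
contact_force: [1.0, -0.2, 0.6]
grip_width: 0.451
```

```bash
python3 - <<'E'
from h import *
c=snap("wrist","w27.png",(160,150,400,330),3); c=bot.read_camera("wrist")
go([.402,-.282,-.032],tool(np.radians(54),0))
E
```

```text
t 28.1 tcp [ 0.4043 -0.2829 -0.0204] F [0.6 0.  0.4] w 0.452 
 shift [-0.008  0.003 -0.039] turn [-0.011  0.003 -0.005]
```

View pics/w27.png

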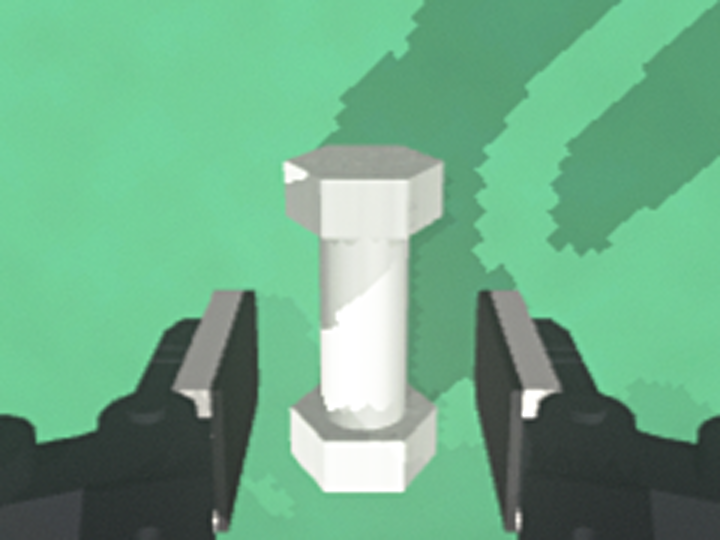

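The pads straddle the shank between head and nut (pads at rows 290–415, shank at 240–400 in the zoom). I'll lower 12 mm and grip.

Request:
step_arm([
  [0.6,-0.004,0.002,-0.025,0,0,0],
  [0.65,-0.004,0.002,-0.039,0,0,0],
  [0.7,-0.004,0.002,-0.039,0,0,0],
  [1,-0.004,0.002,-0.039,0,0,0],
  [1,-0.004,0.002,-0.039,0,0,0],
], squeeze=70)

```text
clock: 28.6
eef_pos: [0.4026, -0.2818, -0.0329]
tcp_rot: [[0.81, 0.001, 0.586], [-0.586, 0.006, 0.81], [-0.003, -1.0, 0.006]]
contact_force: [-0.9, 1.1, 2.7]
grip_width: 0.152
```

Request:
step_arm([
  [1,0,0,0,0,0,0],
  [1,0,0,0.05,0,0,0],
  [1,0,0,0.2,0,0,0],
  [1,0,0,0.4,0,0,0],
  [1,0,0,0.6,0,0,0],
])

```text
clock: 29.1
eef_pos: [0.4019, -0.2816, 0.1283]
tcp_rot: [[0.81, -0.001, 0.587], [-0.587, 0.006, 0.81], [-0.005, -1.0, 0.004]]
contact_force: [2.3, 0.0, -0.7]
grip_width: 0.154
```

```bash
python3 - <<'E'
from h import *
snap("wrist","w28.png",(160,150,400,330),3); c=bot.read_camera("wrist")
T=tool(YAW+np.pi/2-np.radians(20),np.radians(24))
P=front(.083,0,.08)
go(P-.07*T[:,1],T); print(bot.sense()["joints"].round(2))
E
```

```text
t 29.2 tcp [ 0.4044 -0.2848  0.1322] F [ 0.8 -0.  -2.5] w 0.154 
 shift [0.382 0.743 0.039] turn [-0.337 -0.719  0.752]
[-0.11  0.58  1.08  1.94 -0.62  0.99  2.2 ]
```

View pics/w28.png

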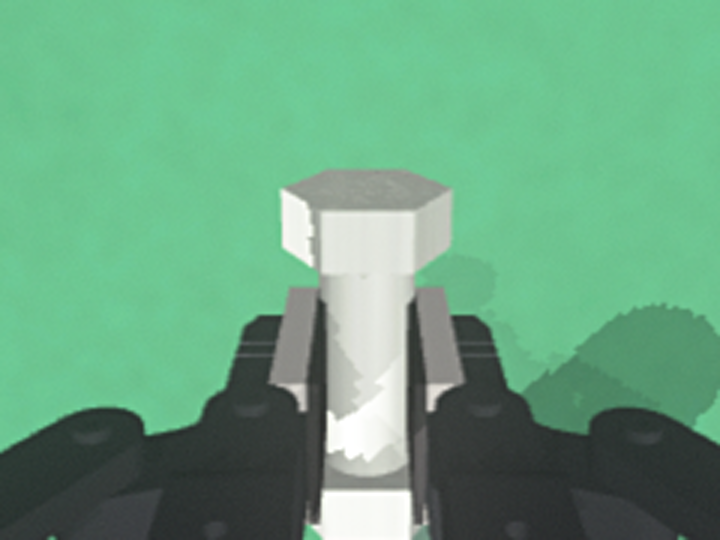

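The bolt is held centrally (width 0.154). I'll carry it to the front of the opening.

Request:
step_arm([
  [1,0.15,0.4,0.1,-0.1,-0.2,0.4],
  [1,0.15,0.4,0.1,-0.1,-0.2,0.4],
  [1,0.15,0.4,0.1,-0.1,-0.2,0.4],
  [1,0.15,0.4,0.1,-0.1,-0.2,0.4],
  [1,0.15,0.4,0.1,-0.1,-0.2,0.4],
])

```text
clock: 29.7
eef_pos: [0.4477, -0.1609, 0.1565]
tcp_rot: [[0.91, 0.108, 0.401], [-0.4, -0.034, 0.916], [0.113, -0.994, 0.012]]
contact_force: [0.4, 0.2, -2.2]
grip_width: 0.151
```

```bash
python3 - <<'E'
from h import *
T=tool(YAW+np.pi/2-np.radians(20),np.radians(27))
c=bot.read_camera("wrist");c=bot.read_camera("top"); print(wheel(c,-60,12))
go([.51,-.07,.16],T); print(bot.sense()["joints"].round(2))
E
```

```text
(np.float64(758.0), [np.float64(-36.5), np.float64(-36.0), np.float64(-35.5)])
t 29.8 tcp [ 0.4471 -0.1626  0.1565] F [ 0.9  0.8 -0.5] w 0.155 
 shift [0.21  0.309 0.012] turn [-0.237 -0.643  0.356]
[-0.49  0.44  1.13  2.05 -0.58  0.86  2.11]
```

Request:
step_arm([
  [1,0.08,0.15,0.05,-0.08,-0.2,0.15],
  [1,0.16,0.28,0.05,-0.15,-0.4,0.25],
  [1,0.2,0.31,0.05,-0.15,-0.45,0.25],
  [1,0.2,0.31,0.05,-0.15,-0.45,0.25],
  [1,0.2,0.31,0.05,-0.15,-0.45,0.25],
])

```text
clock: 30.3
eef_pos: [0.5072, -0.0704, 0.1718]
tcp_rot: [[0.897, 0.344, 0.278], [-0.266, -0.082, 0.96], [0.353, -0.935, 0.018]]
contact_force: [-0.5, -0.8, -1.0]
grip_width: 0.151
```

```bash
python3 - <<'E'
from h import *
T=tool(YAW+np.pi/2-np.radians(22),np.radians(27))
P=front(.080,0,.083)
c=bot.read_camera("wrist");c=bot.read_camera("wrist")
go(P-.03*T[:,1],T); print(bot.sense()["joints"].round(2)); go(P+.045*T[:,1],T)
E
```

```text
t 30.4 tcp [ 0.5073 -0.0713  0.172 ] F [-0.6 -0.2 -2. ] w 0.155 
 shift [ 0.097  0.023 -0.207] turn [-0.089 -0.193  0.042]
[-0.82  0.34  1.14  2.19 -0.65  0.52  2.05]
t 30.4 tcp [ 0.5073 -0.0713  0.172 ] F [-0.6 -0.2 -2. ] w 0.155 
 shift [ 0.207 -0.006 -0.43 ] turn [-0.089 -0.193  0.042]
```

Request:
step_arm([
  [1,0.01,0.0,-0.08,-0.03,-0.06,0],
  [1,0.03,0.0,-0.15,-0.05,-0.12,0.02],
  [1,0.05,0.0,-0.2,-0.07,-0.18,0.03],
  [1,0.08,0.0,-0.22,-0.07,-0.18,0.03],
  [1,0.08,0.0,-0.22,-0.07,-0.18,0.03],
])

```text
clock: 30.9
eef_pos: [0.5314, -0.0708, 0.1047]
tcp_rot: [[0.863, 0.431, 0.264], [-0.241, -0.11, 0.964], [0.444, -0.896, 0.009]]
contact_force: [-0.4, -0.1, -2.1]
grip_width: 0.158
```

```bash
python3 - <<'E'
from h import *
T=tool(YAW+np.pi/2-np.radians(22),np.radians(27))
P=front(.080,0,.083)
c=snap("wrist","w30.png");c=snap("scene","s30.png",(160,80,360,230),3.7)
s=bot.sense(); g=s["eef_pos"]-.045*s["tcp_rot"][:,1]; print("grip",g.round(4),"want",P.round(4),s["tcp_rot"].round(3).tolist())
print(bot.sense()["joints"].round(2)); go(P+.045*T[:,1],T)
E
```

```text
grip [ 0.512  -0.0661  0.1462] want [ 0.5496 -0.0678  0.083 ] [[0.863, 0.432, 0.263], [-0.239, -0.111, 0.965], [0.446, -0.895, 0.007]]
[-0.5   0.38  0.69  2.33 -1.31  0.18  2.67]
t 31.0 tcp [ 0.5314 -0.0711  0.106 ] F [ 1.1 -0.4 -1.5] w 0.153 
 shift [ 0.126 -0.006 -0.21 ] turn [-0.018 -0.014  0.011]
```

View pics/w30.png

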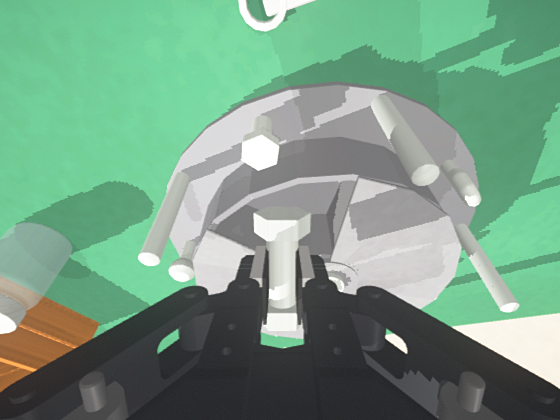

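View pics/s30.png

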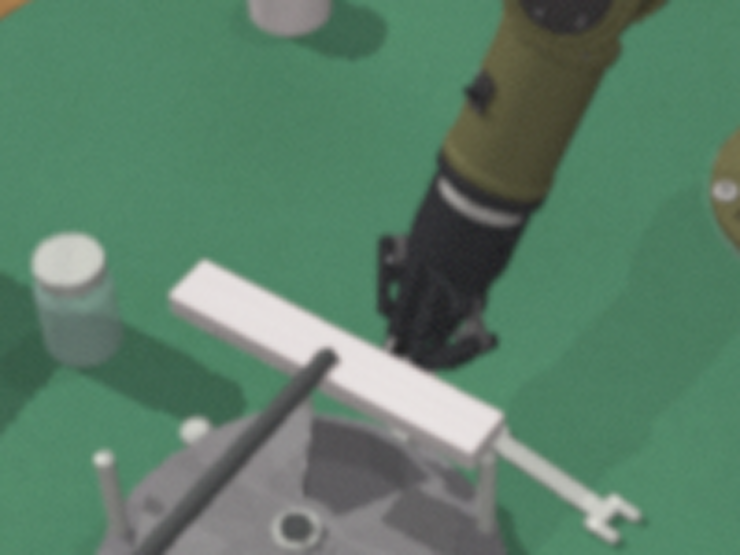

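Request:
step_arm([
  [1,0.03,0.0,-0.04,0.01,0.05,0],
  [1,0.06,0.0,-0.08,0.02,0.1,0.0],
  [1,0.085,0.0,-0.12,0.02,0.1,0],
  [1,0.1,0.0,-0.15,0.02,0.1,0],
  [1,0.1,0.0,-0.15,0.02,0.1,0],
])

```text
clock: 31.5
eef_pos: [0.5618, -0.0696, 0.0607]
tcp_rot: [[0.886, 0.384, 0.261], [-0.241, -0.1, 0.965], [0.397, -0.918, 0.004]]
contact_force: [-0.1, 0.5, -1.6]
grip_width: 0.153
```

```bash
python3 - <<'E'
from h import *
P=front(.080,0,.083)
c=snap("wrist","w31.png");c=snap("top","t31.png",(200,60,420,260),3)
s=bot.sense(); g=s["eef_pos"]-.045*s["tcp_rot"][:,1]; print("grip",g.round(4),"want",P.round(4),((P-g)/.3).round(3),s["tcp_rot"].round(3).tolist(),s["contact_force"].round(1),s["eef_pos"])
print(bot.sense()["joints"].round(2))
R0=s["tcp_rot"]; f=np.array([*(front(1,0)[:2]-AX),0])
for hx in (.038,.0425):
  for z in (-.0425,.0425):
    a=s["eef_pos"]-.106*R0[:,1]+hx*R0[:,0]+z*R0[:,2]
    t=(.21-a[2])/(-R0[2,1]); b=a-t*R0[:,1]; print(hx,z,"front dist at lamp height",((b-np.array([*AX,0]))@f).round(4))
E
```

```text
grip [ 0.5441 -0.0651  0.1027] want [ 0.5496 -0.0678  0.083 ] [ 0.018 -0.009 -0.066] [[0.885, 0.385, 0.261], [-0.241, -0.1, 0.965], [0.398, -0.917, 0.004]] [-0.3 -0.4 -1.6] [ 0.56144522 -0.06957764  0.06141026]
[-0.42  0.51  0.64  2.26 -1.4   0.23  2.74]
0.038 -0.0425 front dist at lamp height 0.1061
0.038 0.0425 front dist at lamp height 0.0739
0.0425 -0.0425 front dist at lamp height 0.1016
0.0425 0.0425 front dist at lamp height 0.0694
```

View pics/w31.png

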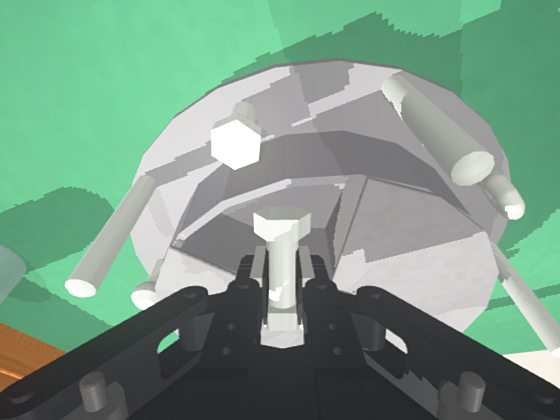

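View pics/t31.png

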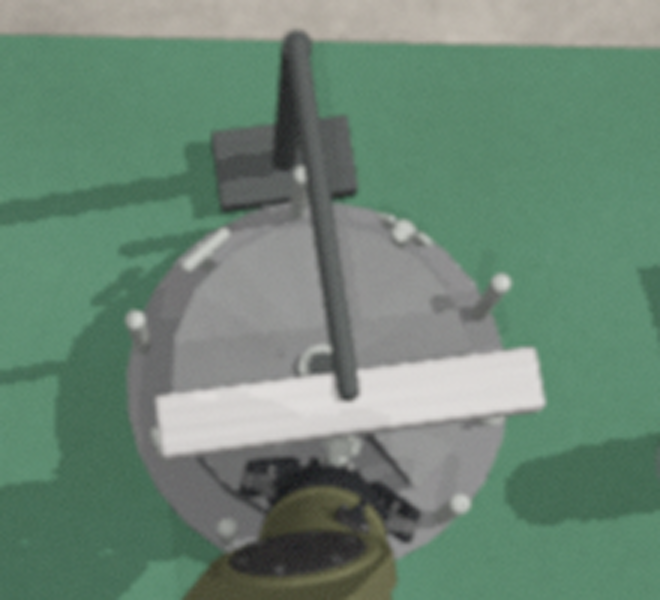

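Request:
step_arm([
  [1,0.0,-0.003,-0.02,0,0,0],
  [1,0.005,-0.006,-0.04,0,0,0],
  [1,0.01,-0.008,-0.055,0,0,0],
  [1,0.013,-0.008,-0.065,0,0,0],
  [1,0.013,-0.008,-0.065,0,0,0],
])

```text
clock: 32.1
eef_pos: [0.5671, -0.0716, 0.0445]
tcp_rot: [[0.887, 0.381, 0.261], [-0.241, -0.1, 0.965], [0.394, -0.919, 0.004]]
contact_force: [-0.2, -0.6, -0.2]
grip_width: 0.15
```

```bash
python3 - <<'E'
from h import *
P=front(.080,0,.083)
c=snap("wrist","w32.png")
s=bot.sense(); g=s["eef_pos"]-.045*s["tcp_rot"][:,1]; print("grip",g.round(4),"want",P.round(4),s["contact_force"].round(1),s["moment"].round(2),s["joints"].round(2))
E
```

```text
grip [ 0.5498 -0.067   0.0858] want [ 0.5496 -0.0678  0.083 ] [-0.1 -0.6 -1.5] [0.16 0.49 0.01] [-0.33  0.52  0.51  2.26 -1.52  0.18  2.86]
```

View pics/w32.png

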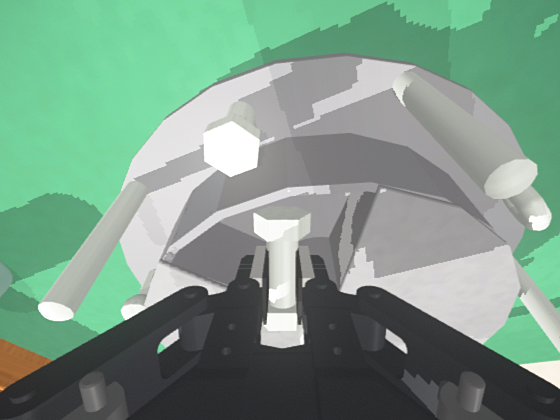

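Request:
step_arm([
  [0.75,0,0,0,0,0,0],
  [0.6,0,0,0,0,0,0],
  [0.6,0,0,0,0,0,0],
  [0.6,0,0,0,0,0,0],
  [0.6,0,0,0,0,0,0],
])

```text
clock: 32.65
eef_pos: [0.5668, -0.0711, 0.0442]
tcp_rot: [[0.887, 0.38, 0.261], [-0.241, -0.099, 0.965], [0.393, -0.92, 0.004]]
contact_force: [0.2, -0.1, -0.0]
grip_width: 0.402
```

```bash
python3 - <<'E'
from h import *
c=snap("wrist","w33.png")
s=bot.sense(); print(s["contact_force"].round(1),s["grip_width"],s["joints"].round(2))
E
```

```text
[-0.1  0.4  0.2] 0.3993569070869999 [-0.33  0.52  0.51  2.26 -1.52  0.18  2.86]
```

View pics/w33.png

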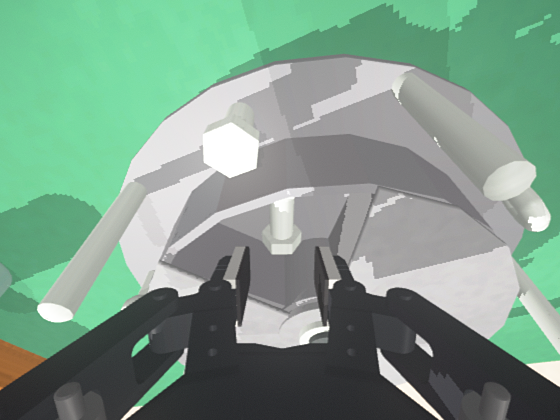

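The hex bolt has dropped into the bin. Retracting the way I came.

Request:
step_arm([
  [0.6,-0.03,0.005,0.05,0,0.02,0],
  [0.6,-0.07,0.01,0.11,0,0.03,0],
  [0.6,-0.11,0.01,0.18,0,0.03,0],
  [0.6,-0.15,0.01,0.25,0,0.03,0],
  [0.6,-0.22,0.01,0.32,0,0.03,0],
])

```text
clock: 33.2
eef_pos: [0.5009, -0.0683, 0.141]
tcp_rot: [[0.893, 0.366, 0.26], [-0.241, -0.099, 0.965], [0.379, -0.925, -0.0]]
contact_force: [-0.4, -0.2, 0.7]
grip_width: 0.401
```

Request:
step_arm([
  [0.6,-0.1,0.05,0.1,0,0.1,0],
  [0.6,-0.2,0.1,0.2,0,0.2,0],
  [0.6,-0.2,0.3,0.25,0,0.3,0],
  [0.6,-0.2,0.5,0.25,0,0.3,0],
  [0.6,-0.2,0.6,0.25,0,0.3,0],
])

```text
clock: 33.7
eef_pos: [0.4441, 0.0853, 0.2124]
tcp_rot: [[0.941, 0.218, 0.259], [-0.243, -0.099, 0.965], [0.236, -0.971, -0.04]]
contact_force: [0.7, 0.2, -0.7]
grip_width: 0.398
```

```bash
python3 - <<'E'
from h import *
s=bot.sense(); print(s["clock"],s["eef_pos"],s["contact_force"].round(1),s["joints"].round(2))
c=snap("top","t34.png",(200,60,420,260),3);print(wheel(c,-60,12)); c=snap("scene","s34.png")
for t in ["eye_bolt","hex_bolt","jar","can","wrench","lamp_edge","bin_eye","bin_hex"]:
    print(t,[(x["point"],x["confidence"]) for x in bot.mark_of(t,"top")][:2],[(x["point"],x["confidence"]) for x in bot.mark_of(t,"scene")][:2])
E
```

```text
33.7 [0.44408869 0.08529926 0.21242245] [ 0.7  0.2 -0.7] [-1.41  0.3   1.31  2.08 -0.22  0.79  1.31]
(np.float64(778.0), [np.float64(-36.5), np.float64(-36.0), np.float64(-35.5)])
eye_bolt [] []
hex_bolt [([0.5561, -0.069, 0.0362], 0.63)] [([0.627, -0.0559, 0.1162], 0.51)]
jar [([0.5675, -0.3746, -0.0016], 0.76)] [([0.5745, -0.3778, -0.0007], 0.84)]
can [] [([0.5835, 0.379, -0.0], 0.87)]
wrench [([0.412, 0.0118, 0.003], 0.75)] [([0.4141, 0.0071, -0.0006], 0.51)]
lamp_edge [([0.5521, -0.0646, 0.2096], 0.76)] [([0.5596, -0.074, 0.2137], 0.87)]
bin_eye [] [([0.5982, 0.0099, 0.0233], 0.67)]
bin_hex [([0.5517, -0.0646, 0.0222], 0.89)] [([0.5552, -0.0705, 0.023], 0.78)]
```

View pics/t34.png

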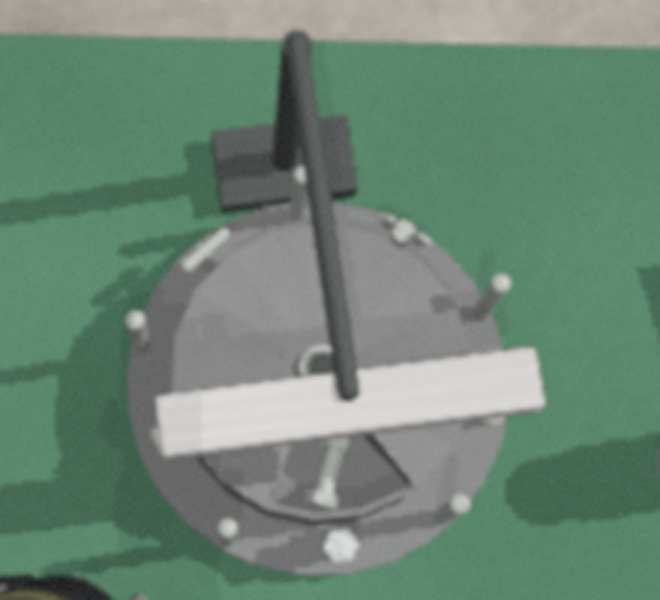

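View pics/s34.png

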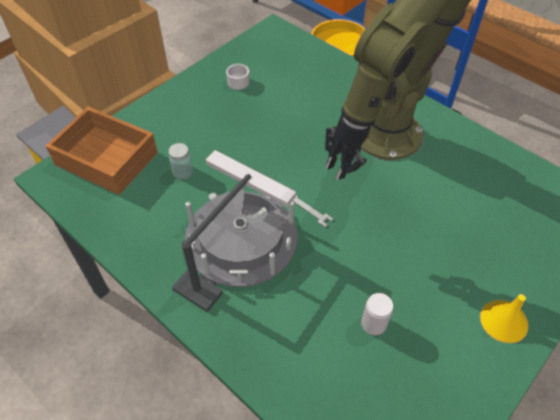

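The top view shows the hex bolt lying in the front bin from (338,445) to (325,495), behind the hex sample at (340,545). The bystanders and lamp are within a few mm of their starting positions. Handing in.

```bash
python3 - <<'E'
from rig import bot
print(bot.finish_job(), bot.sense()["clock"], bot.sense()["contact_force"].round(1))
E
```

```text
the job is handed in; nothing more can be done
the job is handed in; nothing more can be done
```

Both bolts are in their bins and the job is handed in, with the clock last read at about 34 s. I turned the wheel clockwise by its posts to bring the eye-bolt bin to the opening and dropped the eye bolt in. Then I turned it one more bin and dropped in the hex bolt.

**Last checks:**
- **Hex bolt:** the top view shows it lying in the bin behind the hex sample. The network puts it at z 0.036, about right for flat on the floor.
- **Eye bolt:** I saw it lying in the bin behind the eye sample right after the drop. Its bin is now under the cover, so I couldn't check it again at the end.
- **Wheel:** it is within about 0.5° of the hex-bolt position.
- **Jar, wrench and lamp:** the networks report them within about 7 mm of where they started, which is about their scatter.
- **Can:** it is unmoved in the scene view, but the top-view network missed it in the last picture.
- **Arm:** it ended clear of everything with no contact force.

**What went wrong or disagreed:**
- **Tool position:** the camera views put the fingertips about 37 mm behind the reported TCP. My first grasp of the eye bolt therefore closed on nothing; I corrected for it and regripped.
- **Joint limits:** the arm ran up against its range limits several times near the wheel. During the first approach, the force reading reached about 48 N with nothing visibly touching. I took that as strain from the limits, but I can't rule out that it counts against the 40 N rule.
- **Lamp clearance:** my worst-case box estimate for the hex drop came out slightly negative. No contact showed in the force readings or the pictures.

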